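# Clear the print support and snap the cover on

### The arm

A 6-joint arm with a two-finger parallel gripper is mounted at the origin on the work surface. World frame = base frame: x ahead of the robot, y to its left, z up, the work surface at z = 0. Lengths are in m, angles in rad, forces in N, time in s.
With the tool pointing down it reaches from about 0.425 to 0.95 m from the base axis. Payload 3.5 kg.
Tool frame: the origin (TCP) lies on the mounting face of the last link; the fingertips stand 173 mm ahead of it and the grasp point (between the pads) lies 155 mm ahead of it; z points along the fingers, x is the direction in which the jaws open and shut, and the axes are right-handed (so a half turn about z gives the same grasp; the last joint's range is limited). The gripper opens to 85 mm and grips with 20 to 120 N. Pads are 22 mm wide; open, the fingers measure 114 mm over their backs; the gripper's body (76 mm by 85 mm) begins 54 mm behind the grasp point. The pads swing forward as they close: fully open they stand 13 mm farther back than shut.
Start: joints at [-1.285, 0.286, 1.577, -0, 1.279, -0.15], TCP at [0.285, -0.612, 0.405] pointing down, gripper open.
Joint ranges: [-2.77, 2.77], [-0.9, 2.22], [0.21, 2.48], [-1.53, 4.67], [0.24, 2.81], [-2.84, 2.84]. Speed limits (rad/s): [2.79, 2.79, 3.14, 3.14, 3.14, 3.14].

### API

Orientations are given as a unit quaternion [x, y, z, w].
In Python, from plant import get_state, read_camera, sign_off gives the robot as it stands.
- The arm moves only by the shell command python3 -m jog 'ROWS' [FORCE]. ROWS is JSON, a list of rows, each an object of numbers: "grip": the closure, from 0 (fully open) to 1 (shut); "x", "y", "z": the shift along the tool's x, y, z in mm; "rx", "ry", "rz": the turn, a rotation vector about the tool's x, y, z in degrees. A call has 1 to 8 rows; each row shifts and turns the commanded pose from where the row before left it, along the tool's axes as they then stand; what a row does not reach is not made up. A row lasts 1/12 s, in which the tool goes at most 41.7 mm and 7.16 degrees, less where a joint would pass 70% of its speed; a pose out of reach is approached as far as the arm can. A call with a gripper value outside its range is refused whole. The fingers move at their own pace and stop on an object; FORCE is the grip in N (left out, the last holds). Time passes only in rows, so rows that do not move let the fingers close. It gives the time, the measured TCP pose, the force and the opening at its end, in the units of the state.
- get_state(): the state, without advancing time (a new reading comes with each control period).
- read_camera(name): name is "side" or "top" or "wrist"; returns a dict with "frame" (420x560x3 uint8, red, green, blue), "intrinsics" (3x3 intrinsics, pixels), "R" (3x3) and "t" (3): a world point X has camera coordinates R X + t. Camera axes: x right, y down, z forward; pixel columns grow to the right and rows downward; lengths in m; the calibration is good to about 2 mm. A picture is of the moment at which its call begins. There is no depth.
- sign_off(): hands the job in, once; it reports no verdict.
The state is a dict: "time": time; "qpos": joint angles; "dq": joint speeds; "joint_efforts": joint torques, N m; "eef_pos": TCP position; "tcp_rot": TCP orientation; "contact_force": force on the tool from outside, world axes, zero at the start; "wrist_torque": the same for the moment, N m; "opening": opening from 0.0 (shut) to 1.0 (fully open).
Only numpy, scipy, OpenCV 4.12 (cv2) and the standard library are available. Lean on these libraries where they do the work, as an engineer would, in place of code of your own. Each camera call takes 0.05 s, during which the arm holds its last target.

### The job

Pick up the blue printed case, tip its open end down over the grey scrap tray until the loose white support block slides out into the tray, then stand the case level on the black mat again and let go of it. Then put the yellow cover on the case and press it down until all four snap arms click over its edge. Finish with your fingers still on the cover, keeping it pressed down firmly (about 1 kg, 10 N), and leave the tape, the screwdriver and the glue stick alone.

Things in the scene. Friction and masses are not known exactly. Their poses are not given: they have to be found in the camera images.
- mat: black cutting mat, 240 x 190 x 3 mm, fixed to the bench; origin at the centre of its underside
- scrap_tray: open grey plastic tray, outside 170 x 170 mm, 45 mm high, walls and floor 4 mm, fixed to the bench; origin at the centre of its underside; it may be at the left or at the right of the mat
- sheet: bronze-coloured printer build sheet, 160 x 160 x 4 mm, fixed, with a 20 x 50 mm tab at its -x edge; the cover lies on it; origin at the centre of its underside; on the other side of the mat from the tray
- case: blue 3D-printed case, loose, about 0.1 kg, standing on the mat: open-topped box, 104 mm along its own x, 62 mm wide along its own y, 34 mm high to the rim, walls and floor 3 mm. Grip it across its plain long walls at mid-length (62 mm). Four snap arms stand outside the long walls, nearer the ends. Origin at the centre of its underside, z up
- case_mid (a point): centre of the blue case, half-way up: 17 mm above its underside; axes as the case's
- case_mouth (a point): middle of the floor's edge at the open end of the case (its -x end, 52 mm from its centre, 3 mm above its underside). The opening is 48 mm wide and goes down to the floor; the other end is closed. Loose things begin to slide on the floor at a slope of 18 to 26 degrees, so about 40 degrees empties it
- cover: the same cover as a body (loose, about 0.05 kg): origin at the centre of the feet of its ribs, 19.5 mm below point cover_mid, z up. On the case its x lies along the case's x, either way round (half a turn). The ribs fit inside the long walls with 1.4 mm to spare at each side, 3 mm at each end; the flange comes to lie on the rim
- cover_mid (a point): centre of the yellow clip cover, half-way up its 39 mm. A flat flange 104 (own x) x 62 (own y) x 3 mm lies from 7.5 to 4.5 mm below this point; on it stands a block-shaped hood 60 (x) x 40 (y) x 24 mm, up to 19.5 mm above this point: grip the hood by its 40 mm sides. Two locating ribs 12 mm deep under the flange
- cover_top (a point): middle of the flat top of the cover's hood, 19.5 mm above cover_mid. Heights of this point above the case's underside: ribs enter the case at 73 mm, flange meets the ramps of the arms at about 71, fully home at 61. The push rises to 10 to 16 N at about 65 mm, drops suddenly to some 3 N, the arms spring in over the flange just before home, then it rises again on the rim
- support_mid (a point): centre of the white support block, 34 x 20 x 12 mm, 12 g, loose on the floor of the case
- snap_a (a joint): snap arm at the case's -x, +y, its outward swing (rad): 0 upright, about 0.1 while the edge of the cover is passing, about 0 again once snapped over it. The arms are 12 mm wide, centred at x = -34 and +34 mm on the long walls, reach 46 mm above the case's underside and make it 69 mm wide there; each has a ramp and a catch that points inwards
- snap_b (a joint): the same for the arm at +x, +y
- snap_c (a joint): the same for the arm at -x, -y
- snap_d (a joint): the same for the arm at +x, -y
- tape: bystander: roll of blue tape lying flat, 100 mm across, 24 mm high; origin at the centre of its underside
- screwdriver: bystander: screwdriver with an orange handle lying flat, 170 mm long; origin under its middle
- glue_stick: bystander: white glue stick standing upright, 31 mm across, 85 mm high; origin at the centre of its underside
Not all that is in view belongs to the job. Of the things shaped like the part that bears support_mid, the white one is meant. Of the things shaped like the cover, the yellow one is meant.

How it is judged:
On the way, in this order (a step that is already met when the one before it is completed fails the run):
1. the case is held up over the scrap tray and tipped (angle between case's own z axis and vertical above 0.2 rad and height (world z) of case_mid above 0.05 m and horizontal distance between case_mid and scrap_tray below 0.18 m).
2. the support block is in the scrap tray (x of support_mid in the frame of scrap_tray between -0.085 and 0.085 m and y of support_mid in the frame of scrap_tray between -0.085 and 0.085 m and height (world z) of support_mid below 0.04 m), for 0.1 s.
3. the case stands level on the mat again and is let go (angle between case's own z axis and vertical below 0.06 rad and height (world z) of case_mid below 0.026 m and contact force between case and mat above 0.2 N and contact force between the fingers and case below 0.1 N), for 0.1 s.
At the end, for the whole second after the job is handed in: Cover fully home (centre 39-43 mm above the case's underside, parallel within 0.03 rad), all four snap arms within 0.04 rad of upright, case level on the mat, support block in the scrap tray, and the fingers still on the cover, pressing: the case bears on the mat with over 5 N (all of step 2 and z of cover_mid in the frame of case between 0.039 and 0.043 m and angle between the z axis of cover and the z axis of case, either way round below 0.03 rad and angle between the x axis of cover and the x axis of case, either way round below 0.08 rad and value of joint each of snap_a, snap_b, snap_c, snap_d below 0.04 rad and contact force between case and mat above 5 N and contact force between the fingers and cover above 1 N and angle between case's own z axis and vertical below 0.06 rad and height (world z) of case_mid below 0.026 m); the arm keeps its last pose, push and grip.
It fails at once if the tape roll is disturbed (distance of tape from where it was at the start of the episode above 0.03 m).
It fails at once if the screwdriver is disturbed (distance of screwdriver from where it was at the start of the episode above 0.03 m).
It fails at once if the glue stick is disturbed (distance of glue_stick from where it was at the start of the episode above 0.03 m).
It also fails if it takes over 64 s, if anything falls off the work surface, if the arm or the gripper's body presses on something with over 40 N, if the wrist force passes 120 N, or if a joint passes its speed limit or range.

## Working session

There is one attempt and no reset: what is moved stays moved. The work goes in short steps, Python scripts to look and compute and a shell command to move; the robot and the scene stay as the last step left them, time stands still between calls to the robot, and variables do not carry over. Pictures are saved under pics/ and viewed, and the job is handed in when it is done.

```bash
ls; mkdir -p pics
python3 - <<'E'
from plant import *
import cv2
s=get_state(); print(s)
for n in ["side","top","wrist"]:
    c=read_camera(n); cv2.imwrite(f"pics/{n}0.png",c["frame"][:,:,::-1]); print(n,c["intrinsics"].tolist(),c["R"].round(4).tolist(),c["t"].round(4).tolist())
E
```

```text
pics
{'time': 0.0, 'qpos': array([-1.28499031e+00,  2.87188304e-01,  1.57818145e+00, -1.56085220e-05,
        1.27858775e+00, -1.50001796e-01]), 'dq': array([-0.00064412,  0.00037166, -0.00031778,  0.00071651, -0.00033653,
       -0.00071281]), 'joint_efforts': array([ 9.69159191e-04, -4.05981338e+01, -2.92625731e+01, -2.38465248e-05,
        5.86585971e-03, -4.61174565e-06]), 'eef_pos': array([ 0.28489961, -0.61165248,  0.40332919]), 'tcp_rot': array([ 8.43251135e-01, -5.37518488e-01, -8.95815475e-04, -7.71815762e-04]), 'contact_force': array([-0.47283138, -0.57173692,  0.39957416]), 'wrist_torque': array([ 0.0300623 , -0.00223099,  0.03360399]), 'opening': 0.9933086669884134}
side [[539.512595850645, 0.0, 280.7958574155923], [0.0, 539.512595850645, 213.18118889719358], [0.0, 0.0, 1.0]] [[-0.9175, -0.3976, 0.0093], [-0.2653, 0.5944, -0.7592], [0.2964, -0.699, -0.6508]] [0.5239, 0.2488, 1.148]
top [[535.9193162324254, 0.0, 289.21569247390073], [0.0, 535.9193162324254, 209.7857623357085], [0.0, 0.0, 1.0]] [[0.018, -0.9998, 0.0048], [-0.9881, -0.0185, -0.1525], [0.1525, -0.002, -0.9883]] [-0.0915, 0.6283, 1.248]
wrist [[295.4493804684263, 0.0, 283.9804465061776], [0.0, 295.4493804684263, 208.87571638265925], [0.0, 0.0, 1.0]] [[0.4228, -0.9062, -0.0027], [-0.8643, -0.4041, 0.2993], [-0.2724, -0.1242, -0.9541]] [-0.6735, -0.0391, 0.3792]
```

View pics/top0.png

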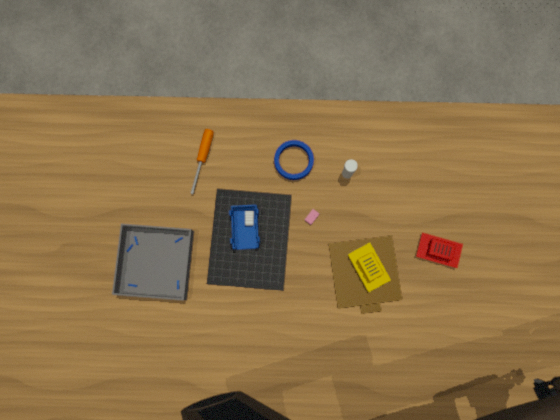

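View pics/side0.png

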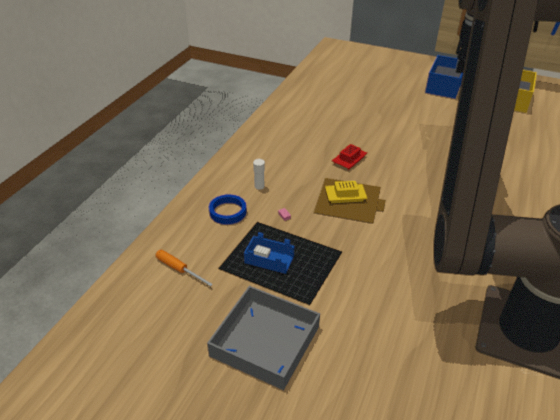

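View pics/wrist0.png

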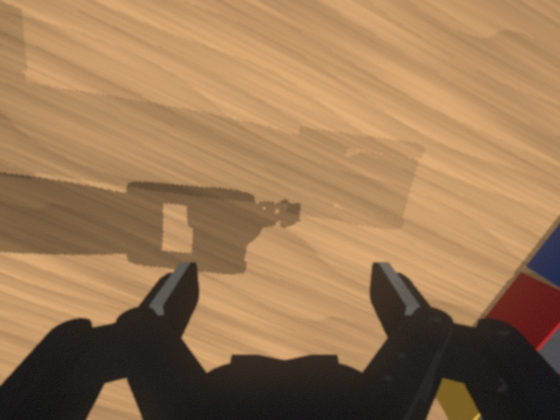

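Top view: white block inside the blue case at (249,217), versus a pink block at (312,216). The yellow cover on the sheet is at (369,267), versus a red one at (440,250). I mean the white block and the yellow cover, and I'll confirm them in enlarged crops.

```bash
cat > h.py <<'E'
import numpy as np, cv2
from plant import *
from scipy.spatial.transform import Rotation as Ro
def proj(c,X):
    X=np.atleast_2d(X); p=X@c["R"].T+c["t"]; q=p@c["intrinsics"].T; return q[:,:2]/q[:,2:]
def back(c,uv,z):
    d=c["R"].T@np.linalg.solve(c["intrinsics"],[uv[0],uv[1],1.]); o=-c["R"].T@c["t"]
    return o+d*(z-o[2])/d[2]
def crop(c,box,k,fn):
    x0,y0,x1,y1=box; im=c["frame"][y0:y1,x0:x1,::-1]
    cv2.imwrite(fn,cv2.resize(im,None,fx=k,fy=k,interpolation=cv2.INTER_CUBIC))
E
python3 - <<'E'
from h import *
t=read_camera("top"); s=read_camera("side")
a=[]
for c,b in ((t,(200,180,300,300)),(t,(320,220,420,340)),(s,(215,220,345,300)),(s,(310,165,390,225))):
    im=c["frame"][b[1]:b[3],b[0]:b[2],::-1]; a.append(cv2.resize(im,(400,300) if 1 else 0,interpolation=cv2.INTER_CUBIC))
cv2.imwrite("pics/c1.png",np.vstack([np.hstack(a[:2]),np.hstack(a[2:])]))
E
```

```text
(no output)
```

View pics/c1.png

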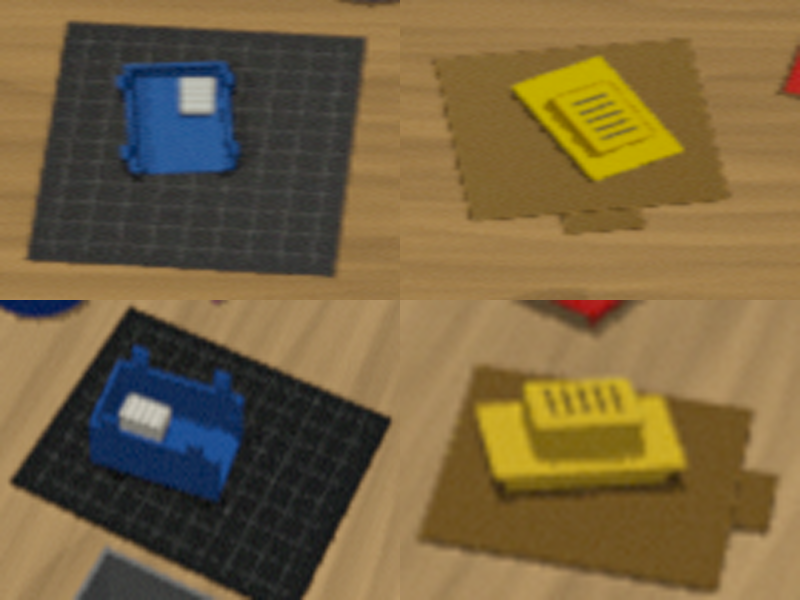

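The crops confirm it: the white block lies in the blue case, whose open end faces the robot (-x), and the yellow cover lies on the bronze sheet. Next I'll fit their poses by silhouette in both views.

```bash
cat >> h.py <<'E'
from scipy.optimize import minimize
from itertools import product
def boxp(x0,x1,y0,y1,z0,z1): return np.array(list(product((x0,x1),(y0,y1),(z0,z1))))*1e-3
CASE=[boxp(-52,52,-31,31,0,34)]+[boxp(sx*34-6,sx*34+6,min(sy*31,sy*34.5),max(sy*31,sy*34.5),8,46) for sx in(-1,1) for sy in(-1,1)]
COVER=[boxp(-52,52,-31,31,12,15),boxp(-30,30,-20,20,12,39),boxp(-45,45,-28,28,0,12)]
K=4
def sil(c,parts,p,roi):
    x0,y0,x1,y1=roi; m=np.zeros(((y1-y0)*K,(x1-x0)*K),np.uint8)
    Rz=Ro.from_euler('z',p[2]).as_matrix()
    for P in parts:
        u=proj(c,P@Rz.T+[p[0],p[1],p[3]])
        u=((u-[x0,y0]+.5)*K-.5)
        cv2.fillConvexPoly(m,np.round(cv2.convexHull(u.astype(np.float32))*16).astype(np.int32),255,shift=4)
    return cv2.resize(m,(x1-x0,y1-y0),interpolation=cv2.INTER_AREA)/255.
def mask(c,kind,roi):
    x0,y0,x1,y1=roi; hsv=cv2.cvtColor(c["frame"][y0:y1,x0:x1],cv2.COLOR_RGB2HSV); H,S,V=[hsv[...,i].astype(int) for i in range(3)]
    if kind=="blue": m=((H>100)&(H<125)&(S>120)&(V>30))|((S<60)&(V>110))
    elif kind=="yellow": m=(H>22)&(H<35)&(S>210)&(V>50)
    m=cv2.morphologyEx(m.astype(np.uint8),cv2.MORPH_CLOSE,np.ones((3,3)))
    n,l,st,_=cv2.connectedComponentsWithStats(m); i=1+st[1:,4].argmax(); return (l==i).astype(float)
def fit(views,parts,kind,p0,z):
    M=[mask(c,kind,r) for c,r in views]
    f=lambda p:sum(np.abs(sil(c,parts,(*p,z),r)-m).sum()/m.sum() for (c,r),m in zip(views,M))
    b=None
    for d in (0,.1,-.1):
        o=minimize(f,[p0[0],p0[1],p0[2]+d],method="Nelder-Mead",options=dict(initial_simplex=np.array([p0[0],p0[1],p0[2]+d])+np.array([[0,0,0],[.01,0,0],[0,.01,0],[0,0,.1]]),xatol=1e-5,fatol=1e-5))
        if b is None or o.fun<b.fun:b=o
    return b.x,b.fun
E
python3 - <<'E'
from h import *
t=read_camera("top"); s=read_camera("side")
p=back(t,(245,229),.02);q=back(t,(369,267),.02)
print(p,q)
rt,rs=(200,180,300,300),(215,220,345,300); yt,ys=(320,220,420,340),(310,165,390,225)
for v in ([(t,rt)],[(s,rs)],[(t,rt),(s,rs)]): print("case",fit(v,CASE,"blue",(p[0],p[1],0.),.003))
for v in ([(t,yt)],[(s,ys)],[(t,yt),(s,ys)]): print("cover",fit(v,COVER,"yellow",(q[0],q[1],.5),.004))
for n,uv,z in [("tray tl",(120,226),.045),("tr",(193,230),.045),("bl",(115,298),.045),("br",(187,302),.045)]: print(n,back(t,uv,z).round(4))
for n,uv,z in [("mat tl",(217,190),.003),("tr",(291,194),.003),("bl",(207,285),.003),("br",(283,290),.003)]: print(n,back(t,uv,z).round(4))
for n,uv,z in [("block",(249,217),.018),("tape",(294,160),.02),("glue",(349,168),.08)]: print(n,back(t,uv,z).round(4))
# overlay
for c,r,P,k in((t,rt,0,0),):
    m=mask(t,"blue",rt); m2=mask(s,"blue",rs);m3=mask(t,"yellow",yt);m4=mask(s,"yellow",ys)
    cv2.imwrite("pics/m.png",np.vstack([np.hstack([cv2.resize(m*255,(400,300)),cv2.resize(m3*255,(400,300))]),np.hstack([cv2.resize(m2*255,(400,300)),cv2.resize(m4*255,(400,300))])]))
E
```

```text
[0.58447007 0.02782681 0.02      ] [ 0.49702886 -0.27670961  0.02      ]
case (array([0.58965121, 0.02907524, 0.06867643]), np.float64(0.030738695478191278))
case (array([0.58804119, 0.03266852, 0.06752942]), np.float64(0.050712273859820176))
case (array([0.58955427, 0.02970293, 0.06944549]), np.float64(0.11422362315091783))
cover (array([ 0.49709337, -0.27646027,  0.50969602]), np.float64(0.04031071416350134))
cover (array([ 0.49737456, -0.27323744,  0.52922405]), np.float64(0.34660685764773846))
cover (array([ 0.49703197, -0.27548475,  0.51542266]), np.float64(0.40753679750957067))
tray tl [0.5832 0.3272 0.045 ]
tr [0.5768 0.151  0.045 ]
bl [0.4119 0.3277 0.045 ]
br [0.4057 0.1574 0.045 ]
mat tl [0.6839 0.1027 0.003 ]
tr [ 0.6772 -0.0838  0.003 ]
bl [0.4467 0.118  0.003 ]
br [ 0.438  -0.0684  0.003 ]
block [0.6147 0.019  0.018 ]
tape [ 0.7609 -0.0897  0.02  ]
glue [ 0.7287 -0.2209  0.08  ][ WARN:0@13.751] global loadsave.cpp:1063 imwrite_ Unsupported depth image for selected encoder is fallbacked to CV_8U.
```

View pics/m.png

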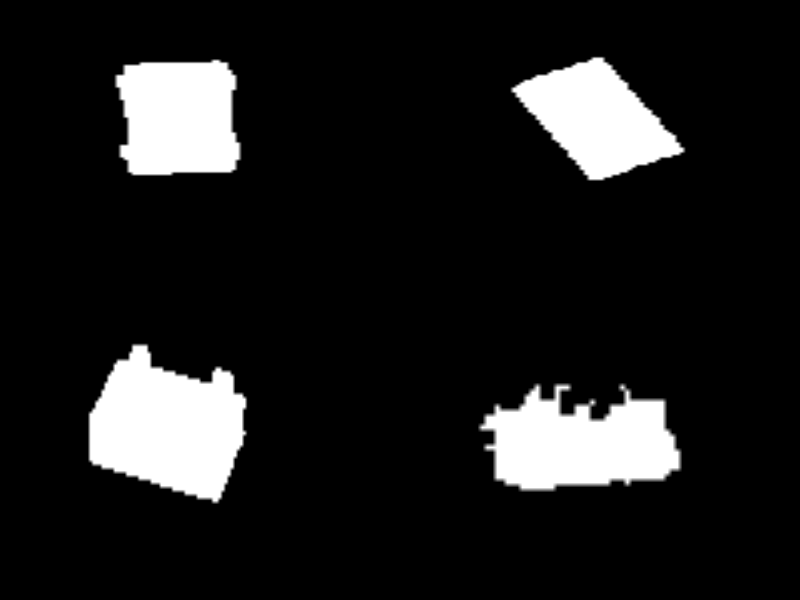

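Case is at about (0.589, 0.030), yaw 0.068; cover at about (0.497, -0.275), yaw 0.51; tray centre at about (0.494, 0.241). I'll move above the case and refine with the wrist camera.

```bash
cat >> h.py <<'E'
def delta(pos,yaw,tilt=0):
    """tool pose target: tool x at world angle yaw (rad), pointing down, then turned tilt deg about tool x"""
    s=get_state(); R=Ro.from_quat(s["tcp_rot"])
    T=Ro.from_euler('z',yaw)*Ro.from_euler('x',np.pi)*Ro.from_euler('x',np.radians(tilt))
    d=R.inv().apply(np.array(pos)-s["eef_pos"])*1e3; r=np.degrees((R.inv()*T).as_rotvec())
    print("t",round(s["time"],2),"pos",s["eef_pos"].round(4),"shift mm",d.round(2),"turn",r.round(2),"F",s["contact_force"].round(1),"open",round(s["opening"],3)); return d,r
E
python3 -m jog '[{"x":-25,"y":-30.5},{"x":-25,"y":-30.5},{"x":-25,"y":-30.5},{"x":-25,"y":-30.5},{"x":-25,"y":-30.5},{"x":-25,"y":-30.5},{"x":-25,"y":-30.5},{"x":-25,"y":-30.5}]'
python3 -m jog '[{"x":-25,"y":-30.5},{"x":-25,"y":-30.5},{"x":-25,"y":-30.5},{"x":-25,"y":-30.5},{"x":-25,"y":-30.5},{"x":-25,"y":-30.5},{"x":-25,"y":-30.5},{"x":-25,"y":-30.5}]'
python3 - <<'E'
from h import *
delta((.589,.0305,.38),.0685-np.pi/2)
E
```

```text
t 0.35 pos [ 0.285  -0.6118  0.4044] shift mm [-453.95 -546.76   24.7 ] turn [-0.    0.03 21.04] F [-0.6 -0.2 -0.5] open 0.998$[0]: bad value
$[0]: bad value
```

```bash
python3 -m jog '[{"grip":0,"x":-25,"y":-30.5,"z":0,"rx":0,"ry":0,"rz":0}]'
```

```text
time: 0.43
eef_pos: [0.2995, -0.5798, 0.4041]
tcp_rot: [0.842, -0.54, 0.0, 0.002]
contact_force: [1.1, 0.8, -0.1]
opening: 1.001
```

```bash
python3 -m jog '[{"grip":0,"x":-25,"y":-30.5},{"grip":0,"x":-25,"y":-30.5},{"grip":0,"x":-25,"y":-30.5},{"grip":0,"x":-25,"y":-30.5},{"grip":0,"x":-25,"y":-30.5},{"grip":0,"x":-25,"y":-30.5},{"grip":0,"x":-25,"y":-30.5},{"grip":0,"x":-25,"y":-30.5}]' && 
python3 -m jog '[{"grip":0,"x":-25,"y":-30.5},{"grip":0,"x":-25,"y":-30.5},{"grip":0,"x":-25,"y":-30.5},{"grip":0,"x":-25,"y":-30.5},{"grip":0,"x":-25,"y":-30.5},{"grip":0,"x":-25,"y":-30.5},{"grip":0,"x":-25,"y":-30.5},{"grip":0,"x":-25,"y":-30.5}]'
python3 - <<'E'
from h import *
delta((.589,.0305,.38),.0685-np.pi/2)
E
```

```text
t 0.43 pos [ 0.2995 -0.5798  0.4041] shift mm [-433.74 -517.86   22.02] turn [ 0.11 -0.14 20.75] F [ 1.1  0.8 -0.1] open 1.001$[0]: bad value
```

```bash
python3 -m jog '[{"grip":0,"x":-25,"y":-30.5,"z":0,"rx":0,"ry":0,"rz":0},{"grip":0,"x":-25,"y":-30.5,"z":0,"rx":0,"ry":0,"rz":0},{"grip":0,"x":-25,"y":-30.5,"z":0,"rx":0,"ry":0,"rz":0},{"grip":0,"x":-25,"y":-30.5,"z":0,"rx":0,"ry":0,"rz":0},{"grip":0,"x":-25,"y":-30.5,"z":0,"rx":0,"ry":0,"rz":0},{"grip":0,"x":-25,"y":-30.5,"z":0,"rx":0,"ry":0,"rz":0},{"grip":0,"x":-25,"y":-30.5,"z":0,"rx":0,"ry":0,"rz":0},{"grip":0,"x":-25,"y":-30.5,"z":0,"rx":0,"ry":0,"rz":0}]' && 
python3 -m jog '[{"grip":0,"x":-25,"y":-30.5,"z":0,"rx":0,"ry":0,"rz":0},{"grip":0,"x":-25,"y":-30.5,"z":0,"rx":0,"ry":0,"rz":0},{"grip":0,"x":-25,"y":-30.5,"z":0,"rx":0,"ry":0,"rz":0},{"grip":0,"x":-25,"y":-30.5,"z":0,"rx":0,"ry":0,"rz":0},{"grip":0,"x":-25,"y":-30.5,"z":0,"rx":0,"ry":0,"rz":0},{"grip":0,"x":-25,"y":-30.5,"z":0,"rx":0,"ry":0,"rz":0},{"grip":0,"x":-25,"y":-30.5,"z":0,"rx":0,"ry":0,"rz":0},{"grip":0,"x":-25,"y":-30.5,"z":0,"rx":0,"ry":0,"rz":0}]'
python3 - <<'E'
from h import *
delta((.589,.0305,.38),.0685-np.pi/2)
E
```

```text
time: 1.1
eef_pos: [0.4392, -0.2902, 0.405]
tcp_rot: [0.843, -0.538, 0.0, 0.0]
contact_force: [1.0, -0.2, 0.2]
opening: 0.996
time: 1.77
eef_pos: [0.576, -0.0057, 0.405]
tcp_rot: [0.843, -0.537, 0.0, -0.0]
contact_force: [0.3, -0.1, 0.2]
opening: 1.004
t 1.77 pos [ 0.576  -0.0057  0.405 ] shift mm [-27.37 -27.04  25.04] turn [-4.000e-02 -2.000e-02  2.105e+01] F [ 0.3 -0.1  0.2] open 1.004
```

```bash
python3 -m jog '[{"grip":0,"x":-26,"y":-26,"z":0,"rx":0,"ry":0,"rz":0},{"grip":0,"x":0,"y":0,"z":12,"rx":0,"ry":0,"rz":7},{"grip":0,"x":0,"y":0,"z":13,"rx":0,"ry":0,"rz":7},{"grip":0,"x":0,"y":0,"z":0,"rx":0,"ry":0,"rz":7},{"grip":0,"x":0,"y":0,"z":0,"rx":0,"ry":0,"rz":0},{"grip":0,"x":0,"y":0,"z":0,"rx":0,"ry":0,"rz":0}]'
python3 - <<'E'
from h import *
delta((.589,.0305,.38),.0685-np.pi/2)
c=read_camera("wrist"); cv2.imwrite("pics/w1.png",c["frame"][:,:,::-1])
print(-c["R"].T@c["t"])
E
```

```text
time: 2.27
eef_pos: [0.5882, 0.0269, 0.3798]
tcp_rot: [0.732, -0.681, 0.0, -0.0]
contact_force: [0.9, -0.4, -0.2]
opening: 1.0
t 2.27 pos [0.5882 0.0269 0.3798] shift mm [-3.57 -1.01 -0.17] turn [-0.01 -0.    0.23] F [ 0.9 -0.4 -0.2] open 1.0
[0.66452621 0.03262766 0.34807871]
```

View pics/w1.png

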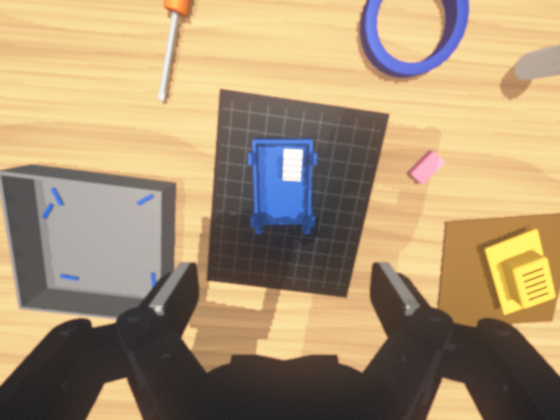

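Wrist view: the case is at (283,185) with its mouth toward the gripper and the white block at (291,165). The cover is at (520,270) and the pink block at (427,167). Fitting again with this view.

Run:
```python
from h import *
c=read_camera("wrist"); t=read_camera("top"); s=read_camera("side")
rw=(235,120,335,250)
print(fit([(c,rw)],CASE,"blue",(.589,.03,.068),.003))
P,_=fit([(c,rw),(s,(215,220,345,300))],CASE,"blue",(.589,.03,.068),.003); print(P)
for p,col in ((P,(0,255,0)),):
    im=cv2.resize(c["frame"][120:250,235:335,::-1],None,fx=4,fy=4,interpolation=cv2.INTER_CUBIC)
    for p in (P,):
        m=cv2.resize(sil(c,CASE,(*p,.003),rw),None,fx=4,fy=4); cs,_=cv2.findContours((m>.5).astype(np.uint8),0,1); cv2.drawContours(im,cs,-1,(0,255,0),1)
    mk=cv2.resize(mask(c,"blue",rw),None,fx=4,fy=4); cs,_=cv2.findContours((mk>.5).astype(np.uint8),0,1); cv2.drawContours(im,cs,-1,(0,0,255),1)
cv2.imwrite("pics/o.png",im)
```

```text
(array([0.5892401 , 0.02916225, 0.0761028 ]), np.float64(0.09938842546570427))
[0.5891806  0.02952458 0.07303207]
```

View pics/o.png

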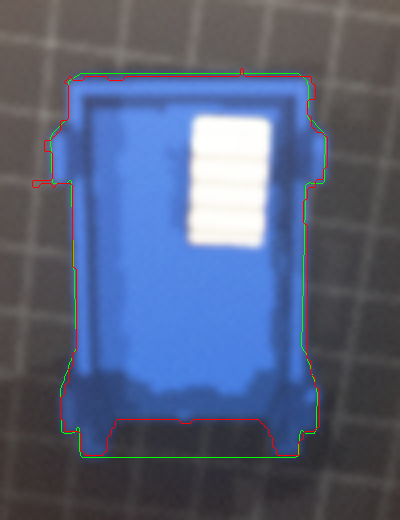

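Green (model) and red (mask) outlines agree within about 1 mm. Descending to grasp.

```bash
python3 - <<'E'
from h import *
delta((.5892,.0294,.18),.071-np.pi/2)
E
python3 -m jog '[{"grip":0,"x":-2.5,"y":-1.0,"z":25,"rx":0,"ry":0,"rz":0},{"grip":0,"x":0,"y":0,"z":40,"rx":0,"ry":0,"rz":0},{"grip":0,"x":0,"y":0,"z":40,"rx":0,"ry":0,"rz":0},{"grip":0,"x":0,"y":0,"z":25,"rx":0,"ry":0,"rz":0},{"grip":0,"x":0,"y":0,"z":0,"rx":0,"ry":0,"rz":0},{"grip":0,"x":0,"y":0,"z":0,"rx":0,"ry":0,"rz":0}]'
python3 - <<'E'
from h import *
delta((.5892,.0294,.18),.071-np.pi/2)
c=read_camera("wrist"); cv2.imwrite("pics/w2.png",c["frame"][:,:,::-1])
E
```

```text
t 2.47 pos [0.5883 0.0265 0.3805] shift mm [ -2.85  -0.83 200.48] turn [-0.08 -0.01 -0.04] F [-0.8 -0.3 -0.3] open 1.003
time: 2.97
eef_pos: [0.5887, 0.0292, 0.2488]
tcp_rot: [0.731, -0.682, -0.001, 0.001]
contact_force: [0.1, 0.7, 1.1]
opening: 0.997
t 2.97 pos [0.5887 0.0292 0.2488] shift mm [-0.11 -0.71 68.8 ] turn [ 0.16  0.03 -0.08] F [0.1 0.7 1.1] open 0.997
```

View pics/w2.png

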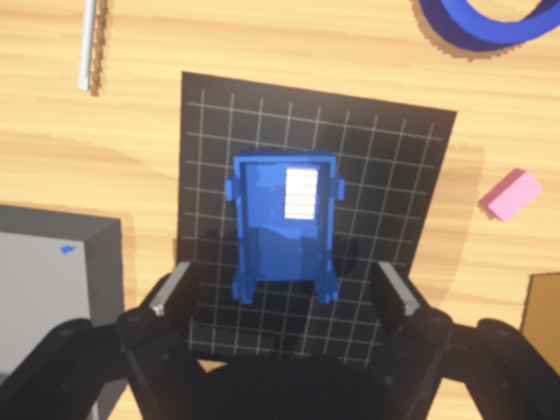

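Fingers straddle the case symmetrically (pads at x of about 185 and 385, case centre at 285). I'll go down and grip at 40 N.

```bash
python3 -m jog '[{"grip":0,"x":0,"y":-0.5,"z":30,"rx":0,"ry":0,"rz":0},{"grip":0,"x":0,"y":0,"z":25,"rx":0,"ry":0,"rz":0},{"grip":0,"x":0,"y":0,"z":14,"rx":0,"ry":0,"rz":0},{"grip":0,"x":0,"y":0,"z":0,"rx":0,"ry":0,"rz":0},{"grip":0.5,"x":0,"y":0,"z":0,"rx":0,"ry":0,"rz":0},{"grip":0.5,"x":0,"y":0,"z":0,"rx":0,"ry":0,"rz":0},{"grip":0.5,"x":0,"y":0,"z":0,"rx":0,"ry":0,"rz":0},{"grip":0.5,"x":0,"y":0,"z":0,"rx":0,"ry":0,"rz":0}]' 40
python3 - <<'E'
from h import *
delta((.5892,.0294,.18),.071-np.pi/2)
c=read_camera("wrist"); cv2.imwrite("pics/w3.png",c["frame"][:,:,::-1])
E
```

```text
time: 3.68
eef_pos: [0.5908, 0.0293, 0.1834]
tcp_rot: [0.731, -0.682, 0.002, -0.001]
contact_force: [1.1, -0.0, 5.2]
opening: 0.72
t 3.68 pos [0.5908 0.0293 0.1834] shift mm [-0.25  1.65  3.41] turn [-0.28 -0.05 -0.09] F [ 1.1 -0.   5.2] open 0.72
```

View pics/w3.png

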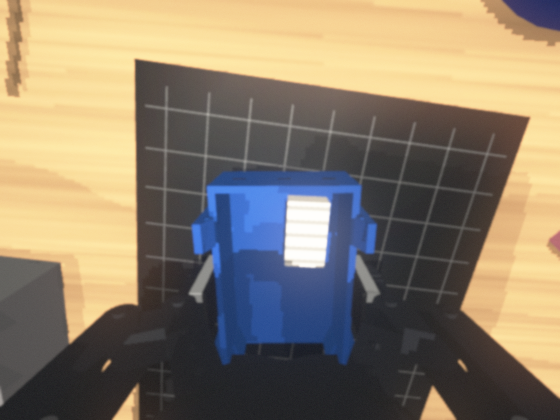

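Gripped (opening 0.72, about 61 mm). Lift, then carry over the tray.

```bash
python3 -m jog '[{"grip":0.5,"x":0,"y":0,"z":-8,"rx":0,"ry":0,"rz":0},{"grip":0.5,"x":0,"y":0,"z":-20,"rx":0,"ry":0,"rz":0},{"grip":0.5,"x":0,"y":0,"z":-30,"rx":0,"ry":0,"rz":0},{"grip":0.5,"x":0,"y":0,"z":-30,"rx":0,"ry":0,"rz":0},{"grip":0.5,"x":0,"y":0,"z":-12,"rx":0,"ry":0,"rz":0},{"grip":0.5,"x":0,"y":0,"z":0,"rx":0,"ry":0,"rz":0}]'
python3 - <<'E'
from h import *
delta((.555,.241,.285),.071-np.pi/2)
c=read_camera("wrist"); cv2.imwrite("pics/w4.png",c["frame"][:,:,::-1])
E
```

```text
time: 4.23
eef_pos: [0.5907, 0.0294, 0.285]
tcp_rot: [0.731, -0.682, 0.003, -0.002]
contact_force: [0.8, -0.4, -1.5]
opening: 0.718
t 4.23 pos [0.5907 0.0294 0.285 ] shift mm [-213.6    20.9    -0.47] turn [-0.45 -0.09 -0.09] F [ 0.8 -0.4 -1.5] open 0.718
```

View pics/w4.png

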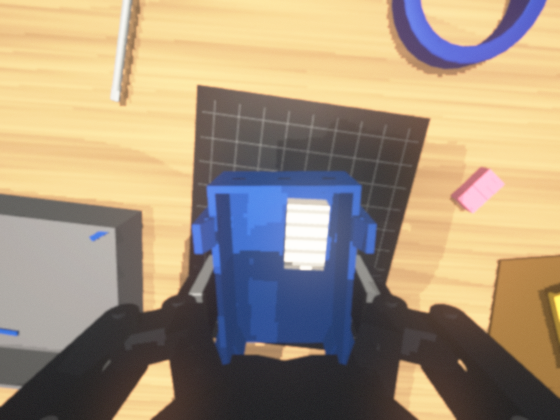

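Case is held, with the block still inside at (305,235). Carrying it over the tray.

```bash
python3 -m jog '[{"grip":0.5,"x":-15,"y":1.5,"z":0,"rx":0,"ry":0,"rz":0},{"grip":0.5,"x":-30,"y":3,"z":0,"rx":0,"ry":0,"rz":0},{"grip":0.5,"x":-38,"y":4,"z":0,"rx":0,"ry":0,"rz":0},{"grip":0.5,"x":-40,"y":4,"z":0,"rx":0,"ry":0,"rz":0},{"grip":0.5,"x":-40,"y":4,"z":0,"rx":0,"ry":0,"rz":0},{"grip":0.5,"x":-32,"y":3,"z":0,"rx":0,"ry":0,"rz":0},{"grip":0.5,"x":-18,"y":1.5,"z":0,"rx":0,"ry":0,"rz":0},{"grip":0.5,"x":0,"y":0,"z":0,"rx":0,"ry":0,"rz":0}]'
python3 - <<'E'
from h import *
delta((.555,.241,.285),.071-np.pi/2)
E
python3 -m jog '[{"grip":0.5,"x":0,"y":13.5,"z":0.6,"rx":5,"ry":0,"rz":0},{"grip":0.5,"x":0,"y":18.9,"z":1.2,"rx":7,"ry":0,"rz":0},{"grip":0.5,"x":0,"y":18.9,"z":1.2,"rx":7,"ry":0,"rz":0},{"grip":0.5,"x":0,"y":18.9,"z":1.2,"rx":7,"ry":0,"rz":0},{"grip":0.5,"x":0,"y":0,"z":0,"rx":0,"ry":0,"rz":0}]'
python3 - <<'E'
from h import *
delta((.555,.241,.285),.071-np.pi/2)
c=read_camera("side"); crop(c,(180,180,380,400),3,"pics/s5.png")
E
```

```text
time: 4.95
eef_pos: [0.5514, 0.2443, 0.2775]
tcp_rot: [0.733, -0.68, -0.002, 0.002]
contact_force: [-0.0, -0.7, -1.1]
opening: 0.714
t 4.95 pos [0.5514 0.2443 0.2775] shift mm [ 3.52 -3.34 -7.55] turn [0.33 0.03 0.17] F [-0.  -0.7 -1.1] open 0.714
time: 5.37
eef_pos: [0.4809, 0.2348, 0.2593]
tcp_rot: [0.714, -0.665, 0.151, -0.16]
contact_force: [-0.6, -0.4, -1.7]
opening: 0.722
t 5.37 pos [0.4809 0.2348 0.2593] shift mm [ -0.89 -78.19   8.64] turn [-2.541e+01 -1.600e-01 -2.000e-02] F [-0.6 -0.4 -1.7] open 0.722
```

View pics/s5.png

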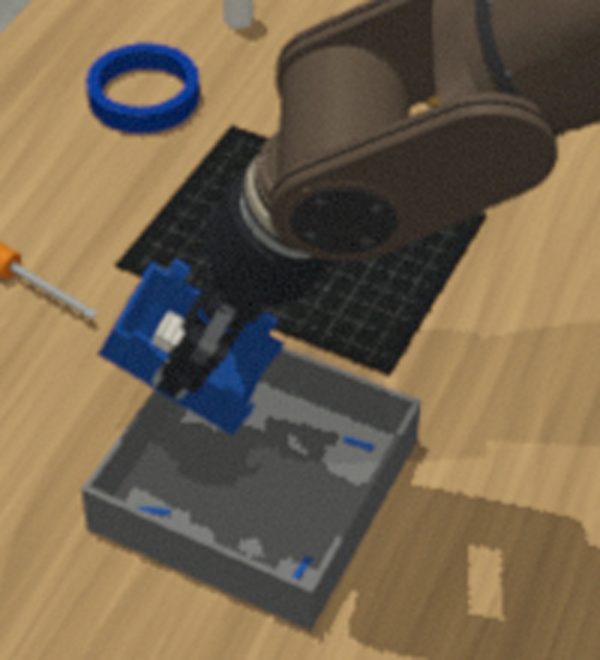

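About 25° tilt; the white block is still at the closed end. Tilt further.

```bash
python3 -m jog '[{"grip":0.5,"x":0,"y":16.2,"z":0.9,"rx":6,"ry":0,"rz":0},{"grip":0.5,"x":0,"y":13.5,"z":0.6,"rx":5,"ry":0,"rz":0},{"grip":0.5,"x":0,"y":0,"z":0,"rx":0,"ry":0,"rz":0},{"grip":0.5,"x":0,"y":0,"z":0,"rx":0,"ry":0,"rz":0},{"grip":0.5,"x":0,"y":0,"z":0,"rx":0,"ry":0,"rz":0},{"grip":0.5,"x":0,"y":0,"z":0,"rx":0,"ry":0,"rz":0}]'
python3 - <<'E'
from h import *
delta((.555,.241,.285),.071-np.pi/2)
c=read_camera("side"); crop(c,(180,180,380,400),2,"pics/s6.png")
E
```

```text
time: 5.92
eef_pos: [0.4624, 0.234, 0.2504]
tcp_rot: [0.693, -0.647, 0.217, -0.232]
contact_force: [0.8, -0.2, -1.6]
opening: 0.717
t 5.92 pos [0.4624 0.234  0.2504] shift mm [ -0.67 -94.97  28.27] turn [-37.01  -0.04  -0.16] F [ 0.8 -0.2 -1.6] open 0.717
```

View pics/s6.png

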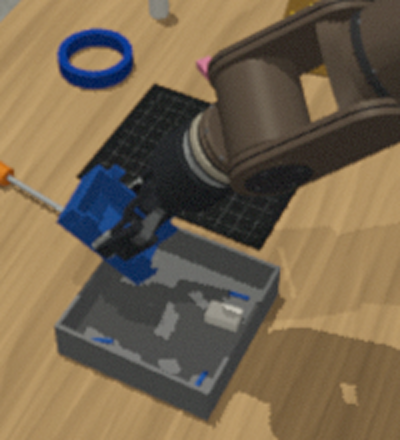

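The block slid out and lies in the tray (224,315 in the crop). Level the case and carry it back.

```bash
python3 -m jog '[{"grip":0.5,"x":0,"y":-18.9,"z":1.2,"rx":-7,"ry":0,"rz":0},{"grip":0.5,"x":0,"y":-18.9,"z":1.2,"rx":-7,"ry":0,"rz":0},{"grip":0.5,"x":0,"y":-18.9,"z":1.2,"rx":-7,"ry":0,"rz":0},{"grip":0.5,"x":0,"y":-18.9,"z":1.2,"rx":-7,"ry":0,"rz":0},{"grip":0.5,"x":0,"y":-18.9,"z":1.2,"rx":-7,"ry":0,"rz":0},{"grip":0.5,"x":0,"y":-5.4,"z":0.1,"rx":-2,"ry":0,"rz":0},{"grip":0.5,"x":0,"y":0,"z":0,"rx":0,"ry":0,"rz":0},{"grip":0.5,"x":0,"y":0,"z":0,"rx":0,"ry":0,"rz":0}]'
python3 - <<'E'
from h import *
delta((.588,.0294,.285),.071-np.pi/2)
E
```

```text
time: 6.63
eef_pos: [0.5517, 0.2397, 0.2803]
tcp_rot: [0.73, -0.683, 0.009, -0.007]
contact_force: [0.5, -0.2, -2.0]
opening: 0.716
t 6.63 pos [0.5517 0.2397 0.2803] shift mm [212.29 -22.41  -3.71] turn [-1.29 -0.14 -0.27] F [ 0.5 -0.2 -2. ] open 0.716
```

```bash
python3 -m jog '[{"grip":0.5,"x":15,"y":-1.5,"z":-1,"rx":-1,"ry":0,"rz":0},{"grip":0.5,"x":30,"y":-3,"z":-1,"rx":0,"ry":0,"rz":0},{"grip":0.5,"x":38,"y":-4,"z":-1,"rx":0,"ry":0,"rz":0},{"grip":0.5,"x":40,"y":-4,"z":0,"rx":0,"ry":0,"rz":0},{"grip":0.5,"x":40,"y":-4,"z":0,"rx":0,"ry":0,"rz":0},{"grip":0.5,"x":32,"y":-3,"z":0,"rx":0,"ry":0,"rz":0},{"grip":0.5,"x":17,"y":-1.5,"z":0,"rx":0,"ry":0,"rz":0},{"grip":0.5,"x":0,"y":0,"z":0,"rx":0,"ry":0,"rz":0}]' 
python3 -m jog '[{"grip":0.5,"x":0,"y":0,"z":30,"rx":0,"ry":0,"rz":0},{"grip":0.5,"x":0,"y":0,"z":30,"rx":0,"ry":0,"rz":0},{"grip":0.5,"x":0,"y":0,"z":20,"rx":0,"ry":0,"rz":0},{"grip":0.5,"x":0,"y":0,"z":0,"rx":0,"ry":0,"rz":0},{"grip":0.5,"x":0,"y":0,"z":0,"rx":0,"ry":0,"rz":0}]'
python3 - <<'E'
from h import *
delta((.588,.0294,.1834),.071-np.pi/2)
c=read_camera("wrist"); cv2.imwrite("pics/w7.png",c["frame"][:,:,::-1])
c=read_camera("side"); crop(c,(180,180,380,330),4,"pics/s7.png")
E
```

```text
time: 7.3
eef_pos: [0.5858, 0.0266, 0.2842]
tcp_rot: [0.729, -0.685, 0.003, -0.001]
contact_force: [0.0, -0.2, -1.8]
opening: 0.717
time: 7.72
eef_pos: [0.5852, 0.0305, 0.2028]
tcp_rot: [0.731, -0.683, 0.001, 0.0]
contact_force: [0.5, 0.3, -0.4]
opening: 0.718
t 7.72 pos [0.5852 0.0305 0.2028] shift mm [ 1.2  -2.66 19.41] turn [-0.06 -0.13 -0.21] F [ 0.5  0.3 -0.4] open 0.718
```

View pics/w7.png

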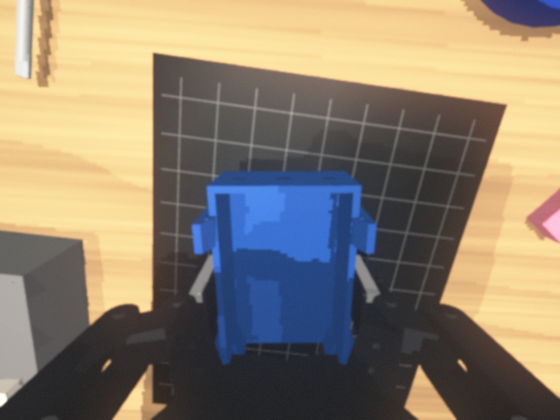

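View pics/s7.png

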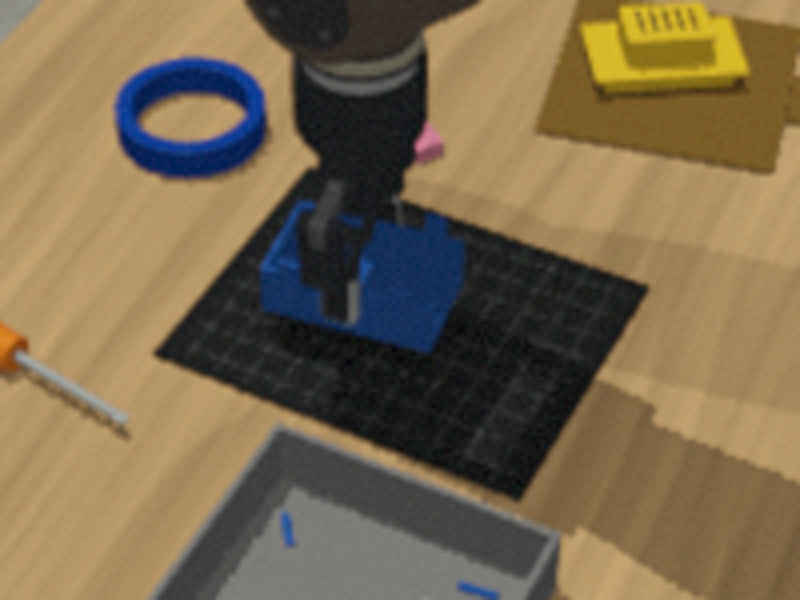

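The case is empty and sits in the grip as before (same outline in the wrist view). Lowering it gently.

```bash
python3 -m jog '[{"grip":0.5,"x":0,"y":0,"z":10,"rx":0,"ry":0,"rz":0},{"grip":0.5,"x":0,"y":0,"z":6,"rx":0,"ry":0,"rz":0},{"grip":0.5,"x":0,"y":0,"z":2,"rx":0,"ry":0,"rz":0},{"grip":0.5,"x":0,"y":0,"z":0,"rx":0,"ry":0,"rz":0},{"grip":0.5,"x":0,"y":0,"z":0,"rx":0,"ry":0,"rz":0}]' 
python3 -m jog '[{"grip":0.5,"x":0,"y":0,"z":1,"rx":0,"ry":0,"rz":0},{"grip":0.5,"x":0,"y":0,"z":0,"rx":0,"ry":0,"rz":0},{"grip":0.5,"x":0,"y":0,"z":0,"rx":0,"ry":0,"rz":0}]'
```

```text
time: 8.23
eef_pos: [0.5864, 0.0294, 0.1859]
tcp_rot: [0.73, -0.683, 0.002, -0.0]
contact_force: [0.4, 0.6, -0.4]
opening: 0.719
time: 8.48
eef_pos: [0.5865, 0.0293, 0.1851]
tcp_rot: [0.73, -0.683, 0.003, -0.001]
contact_force: [0.2, -1.2, -0.5]
opening: 0.716
```

```bash
python3 -m jog '[{"grip":0.5,"x":0,"y":0,"z":1.2,"rx":0,"ry":0,"rz":0},{"grip":0.5,"x":0,"y":0,"z":0.6,"rx":0,"ry":0,"rz":0},{"grip":0.5,"x":0,"y":0,"z":0,"rx":0,"ry":0,"rz":0}]'
```

```text
time: 8.73
eef_pos: [0.5866, 0.0293, 0.1834]
tcp_rot: [0.73, -0.683, 0.003, -0.001]
contact_force: [0.4, -0.4, 0.8]
opening: 0.715
```

```bash
python3 -m jog '[{"grip":0.5,"x":0,"y":0,"z":0.6,"rx":0,"ry":0,"rz":0},{"grip":0.5,"x":0,"y":0,"z":0,"rx":0,"ry":0,"rz":0}]' 
python3 -m jog '[{"grip":0,"x":0,"y":0,"z":0,"rx":0,"ry":0,"rz":0},{"grip":0,"x":0,"y":0,"z":0,"rx":0,"ry":0,"rz":0},{"grip":0,"x":0,"y":0,"z":0,"rx":0,"ry":0,"rz":0},{"grip":0,"x":0,"y":0,"z":0,"rx":0,"ry":0,"rz":0},{"grip":0,"x":0,"y":0,"z":0,"rx":0,"ry":0,"rz":0}]' 
python3 -m jog '[{"grip":0,"x":0,"y":0,"z":-15,"rx":0,"ry":0,"rz":0},{"grip":0,"x":0,"y":0,"z":-30,"rx":0,"ry":0,"rz":0},{"grip":0,"x":0,"y":0,"z":-40,"rx":0,"ry":0,"rz":0},{"grip":0,"x":0,"y":0,"z":-40,"rx":0,"ry":0,"rz":0},{"grip":0,"x":0,"y":0,"z":-40,"rx":0,"ry":0,"rz":0},{"grip":0,"x":0,"y":0,"z":-30,"rx":0,"ry":0,"rz":0},{"grip":0,"x":0,"y":0,"z":0,"rx":0,"ry":0,"rz":0},{"grip":0,"x":0,"y":0,"z":0,"rx":0,"ry":0,"rz":0}]'
python3 - <<'E'
from h import *
c=read_camera("wrist"); s=read_camera("side"); cv2.imwrite("pics/w8.png",c["frame"][:,:,::-1])
crop(s,(180,180,380,400),2.6,"pics/s8.png")
rw=(235,120,335,250)
P,f=fit([(c,rw)],CASE,"blue",(.587,.03,.068),.003); print(P,f)
P,f=fit([(c,rw),(s,(215,220,345,300))],CASE,"blue",(.587,.03,.068),.003); print(P,f)
r=(440,190,560,340)
print(fit([(c,r)],COVER,"yellow",(.497,-.275,.515),.004))
delta((.497,-.275,.38),.515-np.pi/2)
E
```

```text
time: 8.9
eef_pos: [0.5867, 0.0294, 0.1835]
tcp_rot: [0.73, -0.683, 0.003, -0.001]
contact_force: [-2.7, 0.3, 4.4]
opening: 0.713
time: 9.32
eef_pos: [0.5864, 0.0294, 0.1824]
tcp_rot: [0.73, -0.683, 0.003, -0.0]
contact_force: [0.1, 0.1, -0.4]
opening: 0.998
time: 9.98
eef_pos: [0.586, 0.0299, 0.3806]
tcp_rot: [0.73, -0.683, 0.005, -0.002]
contact_force: [-0.1, -0.1, -1.1]
opening: 0.998
[0.58516223 0.02878142 0.07328072] 0.09727190487089778
[0.58503868 0.02922419 0.06786467] 0.1804110911079972Traceback (most recent call last):
  File "<stdin>", line 8, in <module>
  File "h.py", line 33, in fit
    M=[mask(c,kind,r) for c,r in views]
       ~~~~^^^^^^^^^^
  File "h.py", line 31, in mask
    n,l,st,_=cv2.connectedComponentsWithStats(m); i=1+st[1:,4].argmax(); return (l==i).astype(float)
                                                      ~~~~~~~~~~~~~~~^^
ValueError: attempt to get argmax of an empty sequence
```

View pics/w8.png

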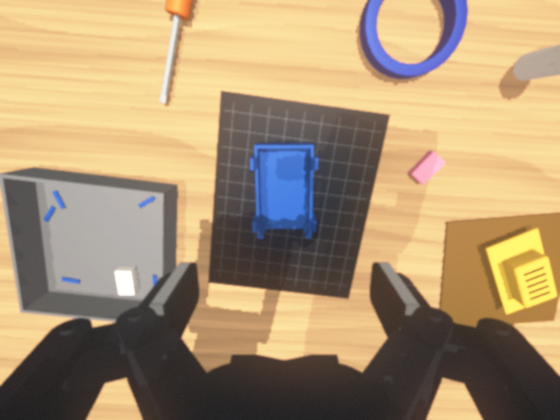

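View pics/s8.png

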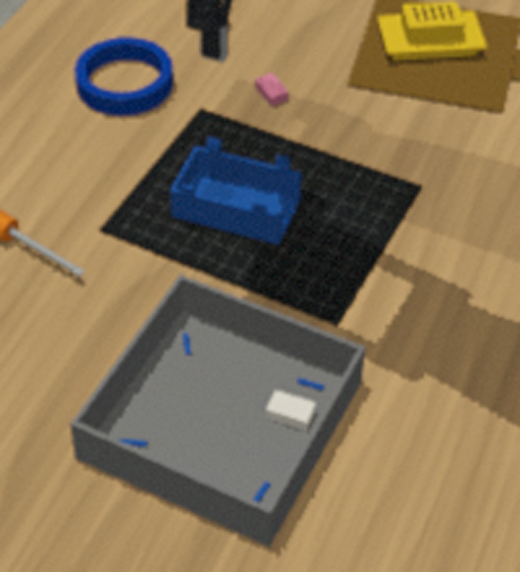

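The case stands level at (240,190) in the side crop. The block is in the tray at (291,409). Now to the cover.

```bash
python3 -m jog '[{"grip":0,"x":37,"y":13.5,"z":0,"rx":-0.5,"ry":0,"rz":0},{"grip":0,"x":37,"y":13.5,"z":0,"rx":0,"ry":0,"rz":0},{"grip":0,"x":37,"y":13.5,"z":0,"rx":0,"ry":0,"rz":0},{"grip":0,"x":37,"y":13.5,"z":0,"rx":0,"ry":0,"rz":0},{"grip":0,"x":37,"y":13.5,"z":0,"rx":0,"ry":0,"rz":0},{"grip":0,"x":37,"y":13.5,"z":0,"rx":0,"ry":0,"rz":0},{"grip":0,"x":37,"y":13.5,"z":0,"rx":0,"ry":0,"rz":0},{"grip":0,"x":37,"y":13.5,"z":0,"rx":0,"ry":0,"rz":0}]' 
python3 -m jog '[{"grip":0,"x":0,"y":0,"z":0,"rx":0,"ry":0,"rz":-6.4},{"grip":0,"x":0,"y":0,"z":0,"rx":0,"ry":0,"rz":-6.4},{"grip":0,"x":0,"y":0,"z":0,"rx":0,"ry":0,"rz":-6.4},{"grip":0,"x":0,"y":0,"z":0,"rx":0,"ry":0,"rz":-6.4},{"grip":0,"x":0,"y":0,"z":0,"rx":0,"ry":0,"rz":0},{"grip":0,"x":0,"y":0,"z":0,"rx":0,"ry":0,"rz":0}]'
python3 - <<'E'
from h import *
delta((.497,-.275,.38),.515-np.pi/2)
c=read_camera("wrist");cv2.imwrite("pics/w9.png",c["frame"][:,:,::-1])
E
```

```text
time: 10.75
eef_pos: [0.4961, -0.2739, 0.3759]
tcp_rot: [0.73, -0.683, -0.003, 0.003]
contact_force: [0.2, 0.8, -0.3]
opening: 1.002
time: 11.25
eef_pos: [0.4971, -0.2724, 0.3765]
tcp_rot: [0.863, -0.506, -0.003, 0.002]
contact_force: [-0.3, -0.6, 0.6]
opening: 1.001
t 11.25 pos [ 0.4971 -0.2724  0.3765] shift mm [ 2.25  1.36 -3.49] turn [ 0.4   0.17 -0.28] F [-0.3 -0.6  0.6] open 1.001
```

View pics/w9.png

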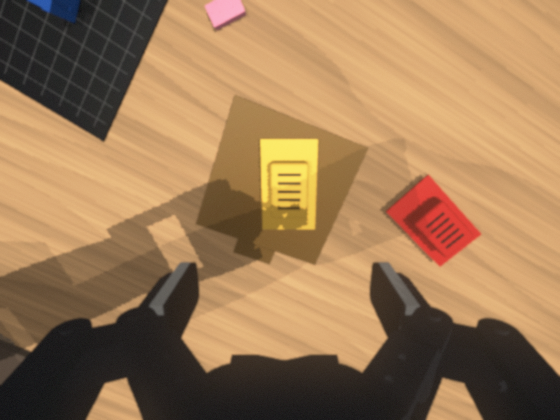

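Yellow cover is at (289,185), red one at (433,220). Fitting the yellow cover.

```bash
sed -i 's/m=(H>22)&(H<35)&(S>210)&(V>50)/m=(H>22)\&(H<35)\&(S>YS)\&(V>50)/; s/^K=4/K=4; YS=170/' h.py
python3 - <<'E'
from h import *
import h
c=read_camera("wrist"); r=(235,120,345,250)
for pt in ((185,270),(220,290),(150,340),(190,289),(110,260),(240,300)): print(pt,cv2.cvtColor(c["frame"],cv2.COLOR_RGB2HSV)[pt])
im=cv2.resize(c["frame"][120:250,235:345,::-1],None,fx=4,fy=4,interpolation=cv2.INTER_CUBIC)
for ys in (150,170,190,210):
    h.YS=ys
    P,f=fit([(c,r)],COVER,"yellow",(.497,-.275,.515),.004); print(ys,P,f)
h.YS=170
P,f=fit([(c,r)],COVER,"yellow",(.497,-.275,.515),.004)
for m,col in ((sil(c,COVER,(*P,.004),r),(0,255,0)),(sil(c,COVER[1:2],(*P,.004),r),(255,0,0)),(mask(c,"yellow",r),(0,0,255))):
    cs,_=cv2.findContours((cv2.resize(m,None,fx=4,fy=4)>.5).astype(np.uint8),0,1); cv2.drawContours(im,cs,-1,col,1)
cv2.imwrite("pics/o2.png",im)
E
```

```text
(185, 270) [ 21 173 218]
(220, 290) [ 21 175 157]
(150, 340) [ 17 141 166]
(190, 289) [ 21 169 195]
(110, 260) [ 17 134 171]
(240, 300) [ 17 151 132]
150 [ 0.49706318 -0.27648833  0.510291  ] 1.0647286255015675
170 [ 0.34366667 -0.27166667  1.64833333] 1.0Traceback (most recent call last):
  File "<stdin>", line 8, in <module>
  File "h.py", line 33, in fit
    M=[mask(c,kind,r) for c,r in views]
       ~~~~^^^^^^^^^^
  File "h.py", line 31, in mask
    n,l,st,_=cv2.connectedComponentsWithStats(m); i=1+st[1:,4].argmax(); return (l==i).astype(float)
                                                      ~~~~~~~~~~~~~~~^^
ValueError: attempt to get argmax of an empty sequence
```

```bash
sed -i 's/m=(H>22)&(H<35)/m=(H>=HY)\&(H<35)/; s/^K=4; YS=170/K=4; YS=150; HY=20/' h.py
python3 - <<'E'
from h import *
import h
c=read_camera("wrist"); r=(235,120,345,250)
im=cv2.resize(c["frame"][120:250,235:345,::-1],None,fx=4,fy=4,interpolation=cv2.INTER_CUBIC)
for hy,ys in ((19,140),(20,150)):
    h.YS=ys;h.HY=hy
    P,f=fit([(c,r)],COVER,"yellow",(.497,-.275,.515),.004); print(ys,P,f)
for m,col in ((sil(c,COVER,(*P,.004),r),(0,255,0)),(sil(c,COVER[1:2],(*P,.004),r),(255,0,0)),(mask(c,"yellow",r),(0,0,255))):
    cs,_=cv2.findContours((cv2.resize(m,None,fx=4,fy=4)>.5).astype(np.uint8),0,1); cv2.drawContours(im,cs,-1,col,1)
cv2.imwrite("pics/o2.png",im)
delta((P[0],P[1],.19),P[2]-np.pi/2)
E
```

```text
140 [ 0.49797714 -0.27604027  0.51157277] 0.04981197958635509
150 [ 0.49809341 -0.27599953  0.51077661] 0.08254232583957813
t 11.4 pos [ 0.4973 -0.2723  0.3779] shift mm [ 3.670e+00 -1.000e-02  1.879e+02] turn [0.35 0.04 0.04] F [-0.4 -0.8 -0.6] open 1.002
```

View pics/o2.png

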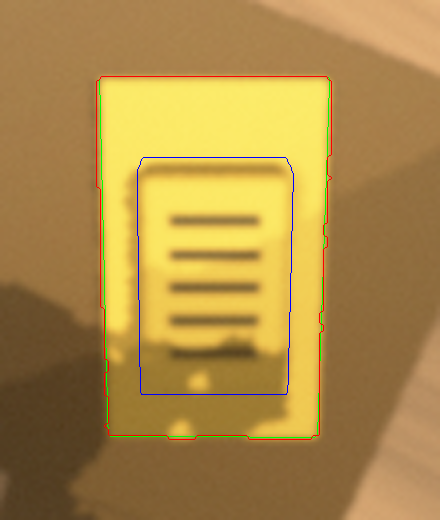

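Outline matches; cover is at (0.498, -0.276), yaw 0.511. Descending to the hood with the tips stopping above the flange.

```bash
python3 -m jog '[{"grip":0,"x":3.6,"y":0,"z":30,"rx":0.3,"ry":0,"rz":0},{"grip":0,"x":0,"y":0,"z":40,"rx":0,"ry":0,"rz":0},{"grip":0,"x":0,"y":0,"z":40,"rx":0,"ry":0,"rz":0},{"grip":0,"x":0,"y":0,"z":20,"rx":0,"ry":0,"rz":0},{"grip":0,"x":0,"y":0,"z":0,"rx":0,"ry":0,"rz":0},{"grip":0,"x":0,"y":0,"z":0,"rx":0,"ry":0,"rz":0}]'
python3 - <<'E'
from h import *
delta((.498,-.276,.196),.511-np.pi/2)
c=read_camera("wrist");cv2.imwrite("pics/w10.png",c["frame"][:,:,::-1])
E
```

```text
time: 11.9
eef_pos: [0.4988, -0.2756, 0.2478]
tcp_rot: [0.863, -0.505, -0.001, 0.0]
contact_force: [0.0, -0.2, 0.6]
opening: 0.999
t 11.9 pos [ 0.4988 -0.2756  0.2478] shift mm [4.00e-02 8.70e-01 5.18e+01] turn [0.08 0.11 0.08] F [ 0.  -0.2  0.6] open 0.999
```

View pics/w10.png

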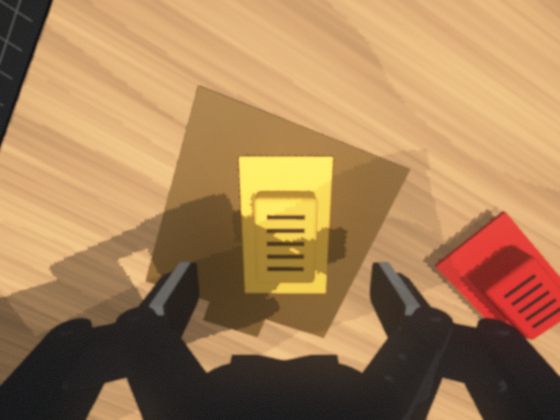

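Hood is centred between the fingers (285,235). Going down, then gripping.

```bash
python3 -m jog '[{"grip":0,"x":0,"y":0.8,"z":25,"rx":0,"ry":0,"rz":0},{"grip":0,"x":0,"y":0,"z":18,"rx":0,"ry":0,"rz":0},{"grip":0,"x":0,"y":0,"z":8,"rx":0,"ry":0,"rz":0},{"grip":0,"x":0,"y":0,"z":0,"rx":0,"ry":0,"rz":0},{"grip":0.3,"x":0,"y":0,"z":0,"rx":0,"ry":0,"rz":0},{"grip":0.8,"x":0,"y":0,"z":0,"rx":0,"ry":0,"rz":0},{"grip":0.8,"x":0,"y":0,"z":0,"rx":0,"ry":0,"rz":0},{"grip":0.8,"x":0,"y":0,"z":0,"rx":0,"ry":0,"rz":0}]' 60
python3 -m jog '[{"grip":0.8,"x":0,"y":0,"z":0,"rx":0,"ry":0,"rz":0},{"grip":0.8,"x":0,"y":0,"z":0,"rx":0,"ry":0,"rz":0},{"grip":0.8,"x":0,"y":0,"z":0,"rx":0,"ry":0,"rz":0}]' 60
python3 - <<'E'
from h import *
delta((.498,-.276,.196),.511-np.pi/2)
c=read_camera("wrist");cv2.imwrite("pics/w11.png",c["frame"][:,:,::-1])
s=read_camera("side"); crop(s,(280,130,420,235),5,"pics/s11.png")
E
```

```text
time: 12.62
eef_pos: [0.4989, -0.2767, 0.1994]
tcp_rot: [0.863, -0.505, 0.002, 0.001]
contact_force: [-1.1, -0.1, 28.7]
opening: 0.453
time: 12.87
eef_pos: [0.4991, -0.2769, 0.1996]
tcp_rot: [0.863, -0.505, 0.002, 0.001]
contact_force: [-0.6, 0.7, 6.4]
opening: 0.453
t 12.87 pos [ 0.4991 -0.2769  0.1996] shift mm [-1.3   0.52  3.63] turn [-0.05 -0.21  0.12] F [-0.6  0.7  6.4] open 0.453
```

View pics/w11.png

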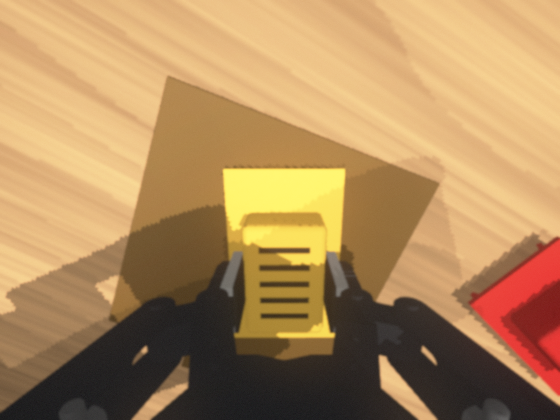

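View pics/s11.png

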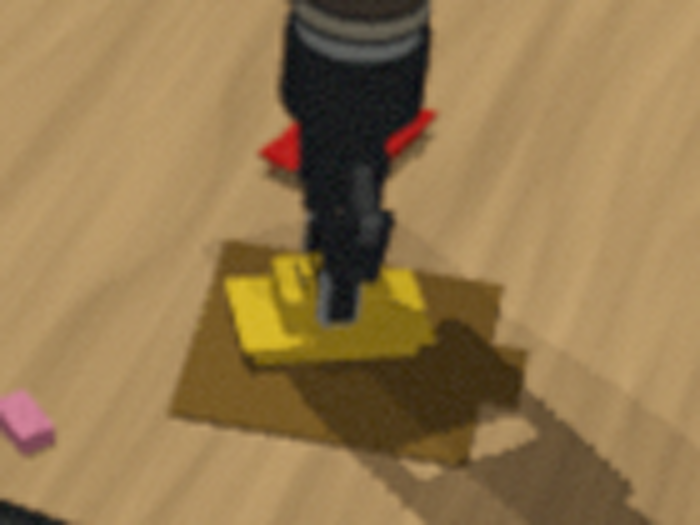

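Hood gripped (opening 0.453, about 39 mm). Lift, then carry to the case.

```bash
python3 -m jog '[{"grip":0.8,"x":0,"y":0,"z":-10,"rx":0,"ry":0,"rz":0},{"grip":0.8,"x":0,"y":0,"z":-25,"rx":0,"ry":0,"rz":0},{"grip":0.8,"x":0,"y":0,"z":-35,"rx":0,"ry":0,"rz":0},{"grip":0.8,"x":0,"y":0,"z":-35,"rx":0,"ry":0,"rz":0},{"grip":0.8,"x":0,"y":0,"z":0,"rx":0,"ry":0,"rz":6.4},{"grip":0.8,"x":0,"y":0,"z":0,"rx":0,"ry":0,"rz":6.4},{"grip":0.8,"x":0,"y":0,"z":0,"rx":0,"ry":0,"rz":6.4},{"grip":0.8,"x":0,"y":0,"z":0,"rx":0,"ry":0,"rz":6.4}]' 120
python3 -m jog '[{"grip":0.8,"x":0,"y":0,"z":0,"rx":0,"ry":0,"rz":0},{"grip":0.8,"x":0,"y":0,"z":0,"rx":0,"ry":0,"rz":0}]'
python3 - <<'E'
from h import *
delta((.5855,.0293,.30),.0667-np.pi/2)
c=read_camera("wrist");cv2.imwrite("pics/w12.png",c["frame"][:,:,::-1])
r=(200,100,370,350)
s=get_state(); yaw=2*np.arctan2(s["tcp_rot"][1],s["tcp_rot"][0])+np.pi/2; print("yaw",yaw)
P,f=fit([(c,r)],COVER,"yellow",(s["eef_pos"][0],s["eef_pos"][1],yaw),s["eef_pos"][2]-.1956)
print(P,f, (P[:2]-s["eef_pos"][:2])@np.array([[np.sin(yaw),-np.cos(yaw)],[-np.cos(yaw),-np.sin(yaw)]]).T*1e3)
im=cv2.resize(c["frame"][100:350,200:370,::-1],None,fx=2.4,fy=2.4,interpolation=cv2.INTER_CUBIC)
for m,col in ((sil(c,COVER,(*P,s["eef_pos"][2]-.1956),r),(0,255,0)),(mask(c,"yellow",r),(0,0,255))):
    cs,_=cv2.findContours((cv2.resize(m,None,fx=2.4,fy=2.4)>.5).astype(np.uint8),0,1); cv2.drawContours(im,cs,-1,col,1)
cv2.imwrite("pics/o3.png",im)
E
```

```text
time: 13.63
eef_pos: [0.498, -0.2759, 0.3031]
tcp_rot: [0.728, -0.685, 0.0, 0.0]
contact_force: [0.7, -0.1, -1.6]
opening: 0.436
time: 13.8
eef_pos: [0.4981, -0.276, 0.3027]
tcp_rot: [0.731, -0.682, 0.0, 0.0]
contact_force: [0.0, 0.3, -0.6]
opening: 0.435
t 13.8 pos [ 0.4981 -0.276   0.3027] shift mm [-298.55 -108.25    2.55] turn [ 0.02 -0.03  0.14] F [ 0.   0.3 -0.6] open 0.435
yaw 0.06896697748251723
[ 0.49713837 -0.27582075  0.07158126] 0.18922665808427322 [-0.34572611  1.01828832]
```

View pics/o3.png

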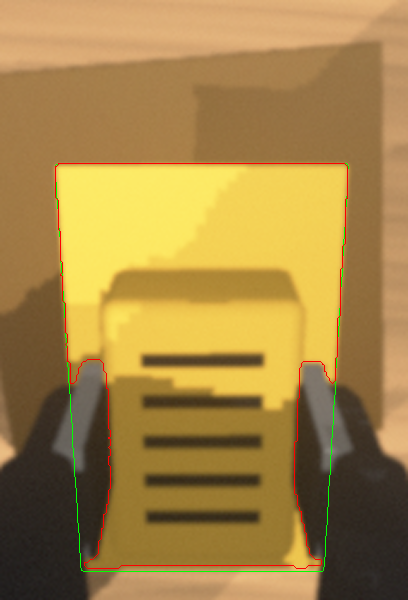

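The cover is held level and straight; its centre is 1.0 mm along tool y, against about 1.5 mm for the case when it was held. TCP goal is (0.586, 0.0293).

```bash
python3 -m jog '[{"grip":0.8,"x":-15,"y":-5.5,"z":0,"rx":0,"ry":0,"rz":0},{"grip":0.8,"x":-30,"y":-11,"z":0,"rx":0,"ry":0,"rz":0},{"grip":0.8,"x":-38,"y":-13.9,"z":0,"rx":0,"ry":0,"rz":0},{"grip":0.8,"x":-38,"y":-13.9,"z":0,"rx":0,"ry":0,"rz":0},{"grip":0.8,"x":-38,"y":-13.9,"z":0,"rx":0,"ry":0,"rz":0},{"grip":0.8,"x":-38,"y":-13.9,"z":0,"rx":0,"ry":0,"rz":0},{"grip":0.8,"x":-38,"y":-13.9,"z":0,"rx":0,"ry":0,"rz":0},{"grip":0.8,"x":-35,"y":-12.5,"z":0,"rx":0,"ry":0,"rz":0}]' 
python3 -m jog '[{"grip":0.8,"x":-20,"y":-7.2,"z":0,"rx":0,"ry":0,"rz":0},{"grip":0.8,"x":-9,"y":-3,"z":0,"rx":0,"ry":0,"rz":0},{"grip":0.8,"x":0,"y":0,"z":0,"rx":0,"ry":0,"rz":0},{"grip":0.8,"x":0,"y":0,"z":0,"rx":0,"ry":0,"rz":0},{"grip":0.8,"x":0,"y":0,"z":0,"rx":0,"ry":0,"rz":0}]'
python3 - <<'E'
from h import *
delta((.5860,.0293,.245),.0667-np.pi/2)
E
```

```text
time: 14.52
eef_pos: [0.5789, 0.002, 0.3027]
tcp_rot: [0.731, -0.682, 0.0, 0.0]
contact_force: [0.2, -0.4, -0.3]
opening: 0.431
time: 14.93
eef_pos: [0.5868, 0.028, 0.3025]
tcp_rot: [0.73, -0.684, 0.0, 0.001]
contact_force: [0.5, -0.4, -0.9]
opening: 0.434
t 14.93 pos [0.5868 0.028  0.3025] shift mm [-1.39  0.72 57.48] turn [ 0.02 -0.08 -0.06] F [ 0.5 -0.4 -0.9] open 0.434
```

```bash
python3 -m jog '[{"grip":0.8,"x":-1.4,"y":0.7,"z":20,"rx":0,"ry":0,"rz":0},{"grip":0.8,"x":0,"y":0,"z":25,"rx":0,"ry":0,"rz":0},{"grip":0.8,"x":0,"y":0,"z":12,"rx":0,"ry":0,"rz":0},{"grip":0.8,"x":0,"y":0,"z":0,"rx":0,"ry":0,"rz":0},{"grip":0.8,"x":0,"y":0,"z":0,"rx":0,"ry":0,"rz":0},{"grip":0.8,"x":0,"y":0,"z":0,"rx":0,"ry":0,"rz":0}]'
python3 - <<'E'
from h import *
delta((.5860,.0293,.245),.0667-np.pi/2)
c=read_camera("wrist");crop(c,(170,120,400,380),2.3,"pics/w13.png")
s=read_camera("side"); crop(s,(210,190,350,300),5,"pics/s13.png")
E
```

```text
time: 15.43
eef_pos: [0.5868, 0.0299, 0.2468]
tcp_rot: [0.73, -0.684, 0.001, -0.0]
contact_force: [-0.4, 1.2, 0.5]
opening: 0.435
t 15.43 pos [0.5868 0.0299 0.2468] shift mm [0.55 0.81 1.8 ] turn [-0.11 -0.07 -0.07] F [-0.4  1.2  0.5] open 0.435
```

View pics/w13.png

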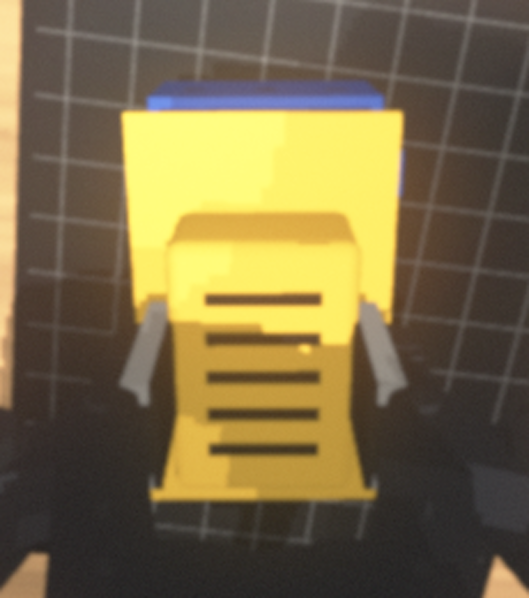

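View pics/s13.png

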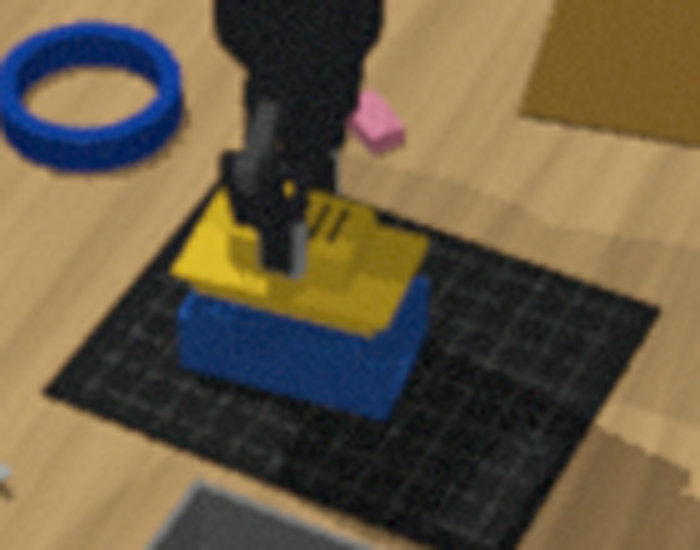

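The cover sits over the case. The blue rim centre (265) is about 1 mm to the right of the cover's edge centre (262), so I'll correct x by +0.8 and y by +0.8, then lower slowly.

```bash
python3 -m jog '[{"grip":0.8,"x":0.8,"y":0.8,"z":6,"rx":0,"ry":0,"rz":0},{"grip":0.8,"x":0,"y":0,"z":4,"rx":0,"ry":0,"rz":0},{"grip":0.8,"x":0,"y":0,"z":2,"rx":0,"ry":0,"rz":0},{"grip":0.8,"x":0,"y":0,"z":0,"rx":0,"ry":0,"rz":0},{"grip":0.8,"x":0,"y":0,"z":0,"rx":0,"ry":0,"rz":0}]'
python3 - <<'E'
from h import *
delta((.5860,.0293,.2326),.0667-np.pi/2)
c=read_camera("wrist");crop(c,(170,120,400,380),2.3,"pics/w14.png")
E
```

```text
time: 15.95
eef_pos: [0.5854, 0.0298, 0.2334]
tcp_rot: [0.73, -0.683, 0.0, 0.0]
contact_force: [-0.1, 0.4, -0.6]
opening: 0.436
t 15.95 pos [0.5854 0.0298 0.2334] shift mm [ 0.55 -0.54  0.82] turn [ 0.02 -0.05 -0.02] F [-0.1  0.4 -0.6] open 0.436
```

View pics/w14.png

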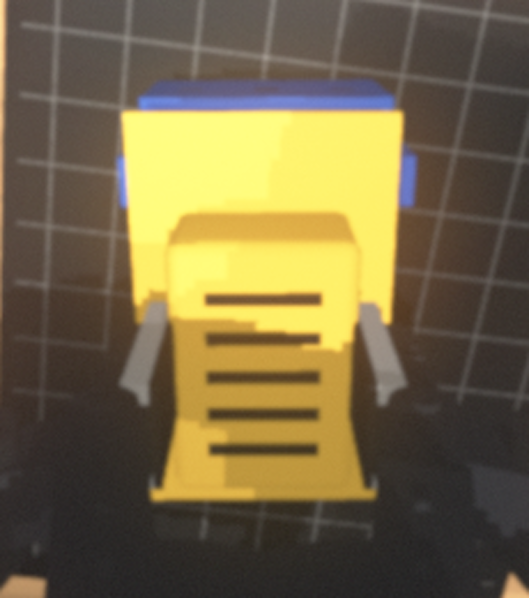

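At the arms, the case centre (267) is still about 0.8 mm right of the flange centre (263). I'll shift x by +0.8 and go in.

```bash
python3 -m jog '[{"grip":0.8,"x":0.8,"y":-0.3,"z":0,"rx":0,"ry":0,"rz":0},{"grip":0.8,"x":0,"y":0,"z":1,"rx":0,"ry":0,"rz":0},{"grip":0.8,"x":0,"y":0,"z":1,"rx":0,"ry":0,"rz":0},{"grip":0.8,"x":0,"y":0,"z":1,"rx":0,"ry":0,"rz":0},{"grip":0.8,"x":0,"y":0,"z":0,"rx":0,"ry":0,"rz":0},{"grip":0.8,"x":0,"y":0,"z":0,"rx":0,"ry":0,"rz":0}]'
python3 - <<'E'
from h import *
delta((.5860,.0293,.2326),.0667-np.pi/2)
c=read_camera("wrist");crop(c,(170,120,400,380),2.3,"pics/w15.png")
E
```

```text
time: 16.5
eef_pos: [0.586, 0.0289, 0.2309]
tcp_rot: [0.73, -0.683, 0.001, 0.0]
contact_force: [0.6, 0.1, 1.2]
opening: 0.436
t 16.5 pos [0.586  0.0289 0.2309] shift mm [-0.36  0.02 -1.7 ] turn [-0.05 -0.06 -0.02] F [0.6 0.1 1.2] open 0.436
```

View pics/w15.png

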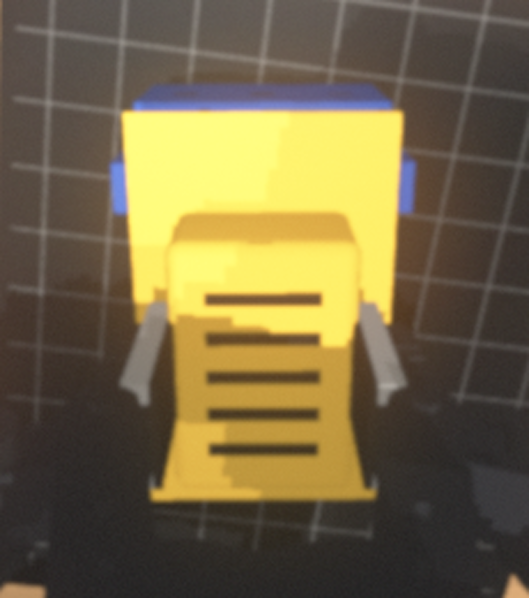

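Now symmetric (arms 111 and 414, centre 262.5 = flange centre). Continue down.

```bash
python3 -m jog '[{"grip":0.8,"x":0,"y":0,"z":1,"rx":0,"ry":0,"rz":0},{"grip":0.8,"x":0,"y":0,"z":1,"rx":0,"ry":0,"rz":0},{"grip":0.8,"x":0,"y":0,"z":0,"rx":0,"ry":0,"rz":0}]' 
python3 -m jog '[{"grip":0.8,"x":0,"y":0,"z":1,"rx":0,"ry":0,"rz":0},{"grip":0.8,"x":0,"y":0,"z":1,"rx":0,"ry":0,"rz":0},{"grip":0.8,"x":0,"y":0,"z":0,"rx":0,"ry":0,"rz":0}]'
python3 - <<'E'
from h import *
delta((.5860,.0293,.2206),.0667-np.pi/2)
c=read_camera("wrist");crop(c,(170,120,400,380),2,"pics/w16.png")
s=read_camera("side"); crop(s,(210,190,350,300),5,"pics/s16.png")
E
```

```text
time: 16.8
eef_pos: [0.5863, 0.0289, 0.2293]
tcp_rot: [0.73, -0.683, 0.001, -0.0]
contact_force: [-0.0, 0.0, 4.0]
opening: 0.439
time: 17.05
eef_pos: [0.5865, 0.0289, 0.2278]
tcp_rot: [0.73, -0.683, 0.001, -0.0]
contact_force: [-0.2, -0.6, 6.1]
opening: 0.439
t 17.05 pos [0.5865 0.0289 0.2278] shift mm [-0.42  0.48  7.23] turn [-0.14 -0.07 -0.03] F [-0.2 -0.6  6.1] open 0.439
```

View pics/w16.png

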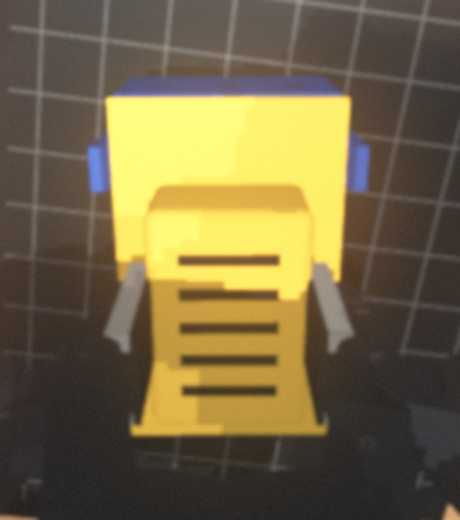

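View pics/s16.png

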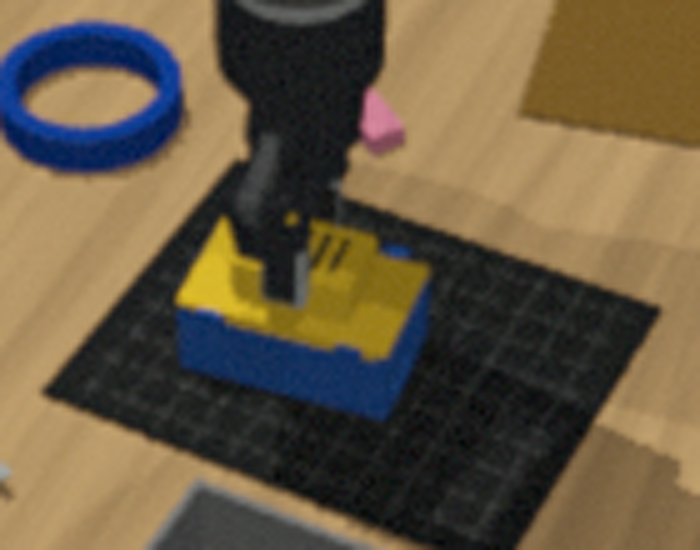

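Ribs are in the case and the arms are spreading on the ramps at about 6 N. Keep pressing.

```bash
python3 -m jog '[{"grip":0.8,"x":0,"y":0,"z":1,"rx":0,"ry":0,"rz":0},{"grip":0.8,"x":0,"y":0,"z":1,"rx":0,"ry":0,"rz":0},{"grip":0.8,"x":0,"y":0,"z":0,"rx":0,"ry":0,"rz":0}]' 
python3 -m jog '[{"grip":0.8,"x":0,"y":0,"z":1,"rx":0,"ry":0,"rz":0},{"grip":0.8,"x":0,"y":0,"z":1,"rx":0,"ry":0,"rz":0},{"grip":0.8,"x":0,"y":0,"z":0,"rx":0,"ry":0,"rz":0}]' 
python3 -m jog '[{"grip":0.8,"x":0,"y":0,"z":1,"rx":0,"ry":0,"rz":0},{"grip":0.8,"x":0,"y":0,"z":0,"rx":0,"ry":0,"rz":0}]'
```

```text
time: 17.4
eef_pos: [0.5868, 0.0289, 0.2266]
tcp_rot: [0.73, -0.683, 0.002, -0.001]
contact_force: [-0.8, 0.2, 8.3]
opening: 0.434
time: 17.65
eef_pos: [0.5867, 0.0289, 0.2241]
tcp_rot: [0.73, -0.683, 0.002, -0.001]
contact_force: [1.6, 0.1, 2.9]
opening: 0.436
time: 17.82
eef_pos: [0.5855, 0.029, 0.2209]
tcp_rot: [0.73, -0.683, -0.0, 0.001]
contact_force: [0.6, -0.6, 1.7]
opening: 0.437
```

Run:
```python
from h import *
delta((.5860,.0293,.2206),.0667-np.pi/2)
c=read_camera("wrist");crop(c,(170,120,400,380),2,"pics/w17.png")
```

```text
t 17.82 pos [0.5855 0.029  0.2209] shift mm [-0.27 -0.53  0.35] turn [ 0.07 -0.04 -0.02] F [ 0.6 -0.6  1.7] open 0.437
```

View pics/w17.png

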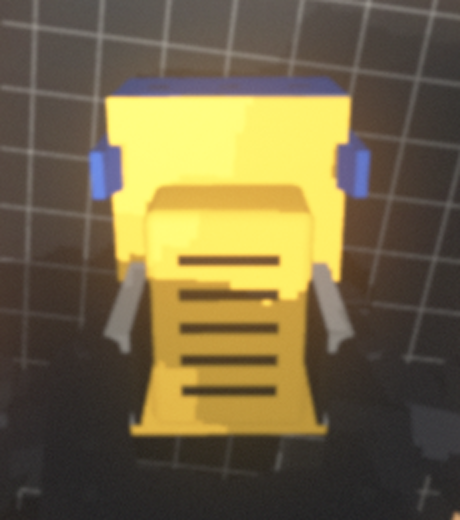

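The push dropped after the snap and the far arms' catches now show over the flange at (107,168) and (352,168). Press on until about 12 N.

```bash
python3 -m jog '[{"grip":0.8,"x":0,"y":0,"z":0.7,"rx":0,"ry":0,"rz":0},{"grip":0.8,"x":0,"y":0,"z":0.7,"rx":0,"ry":0,"rz":0},{"grip":0.8,"x":0,"y":0,"z":0,"rx":0,"ry":0,"rz":0},{"grip":0.8,"x":0,"y":0,"z":0,"rx":0,"ry":0,"rz":0}]' 
python3 -m jog '[{"grip":0.8,"x":0,"y":0,"z":0.7,"rx":0,"ry":0,"rz":0},{"grip":0.8,"x":0,"y":0,"z":0,"rx":0,"ry":0,"rz":0},{"grip":0.8,"x":0,"y":0,"z":0,"rx":0,"ry":0,"rz":0}]'
```

```text
time: 18.2
eef_pos: [0.5859, 0.029, 0.2209]
tcp_rot: [0.73, -0.683, 0.0, 0.001]
contact_force: [-1.8, 1.6, 7.3]
opening: 0.434
time: 18.45
eef_pos: [0.5861, 0.0289, 0.2209]
tcp_rot: [0.73, -0.683, 0.0, 0.001]
contact_force: [-3.4, 1.5, 9.9]
opening: 0.429
```

```bash
python3 -m jog '[{"grip":0.8,"x":0,"y":0,"z":0.8,"rx":0,"ry":0,"rz":0},{"grip":0.8,"x":0,"y":0,"z":0,"rx":0,"ry":0,"rz":0},{"grip":0.8,"x":0,"y":0,"z":0,"rx":0,"ry":0,"rz":0},{"grip":0.8,"x":0,"y":0,"z":0,"rx":0,"ry":0,"rz":0},{"grip":0.8,"x":0,"y":0,"z":0,"rx":0,"ry":0,"rz":0},{"grip":0.8,"x":0,"y":0,"z":0,"rx":0,"ry":0,"rz":0},{"grip":0.8,"x":0,"y":0,"z":0,"rx":0,"ry":0,"rz":0},{"grip":0.8,"x":0,"y":0,"z":0,"rx":0,"ry":0,"rz":0}]'
python3 - <<'E'
from h import *
delta((.5860,.0293,.2206),.0667-np.pi/2)
c=read_camera("wrist");crop(c,(170,120,400,380),2.3,"pics/w18.png")
s=read_camera("side"); crop(s,(190,190,350,400),2.8,"pics/s18.png")
crop(s,(225,220,325,290),8,"pics/s18b.png")
for i in range(6):
    c=read_camera("top"); print(get_state()["contact_force"].round(1),get_state()["time"])
crop(c,(100,100,450,320),2.2,"pics/t18.png")
E
```

```text
time: 19.12
eef_pos: [0.5864, 0.0289, 0.2209]
tcp_rot: [0.73, -0.683, 0.001, 0.0]
contact_force: [-3.8, 0.5, 12.5]
opening: 0.437
t 19.12 pos [0.5864 0.0289 0.2209] shift mm [-0.43  0.38  0.27] turn [-0.03 -0.09  0.  ] F [-3.8  0.5 12.5] open 0.437
[-4.3 -1.1 12.4] 19.2667
[-3.6 -0.1 13.9] 19.3167
[-3.4 -0.3 12.7] 19.3667
[-2.9 -0.2 12. ] 19.4167
[-3.1  0.3 13. ] 19.4667
[-3.8  0.  11.8] 19.5167
```

View pics/w18.png

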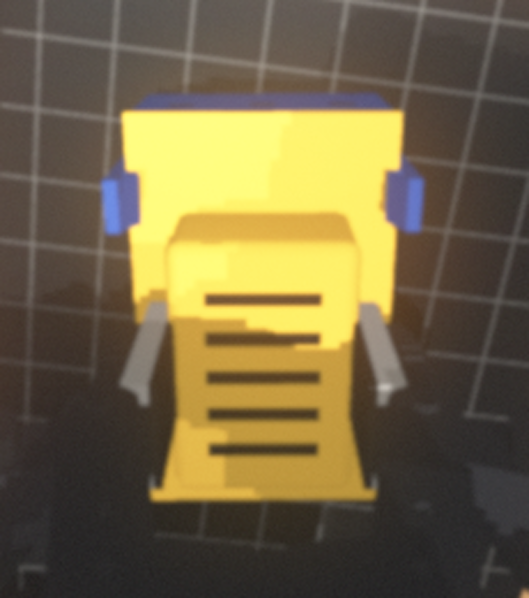

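View pics/s18.png

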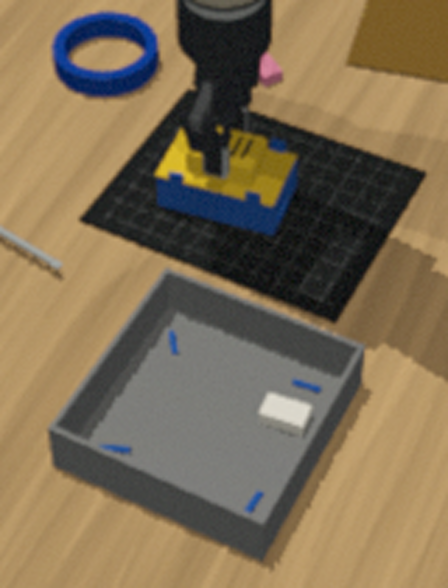

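View pics/s18b.png

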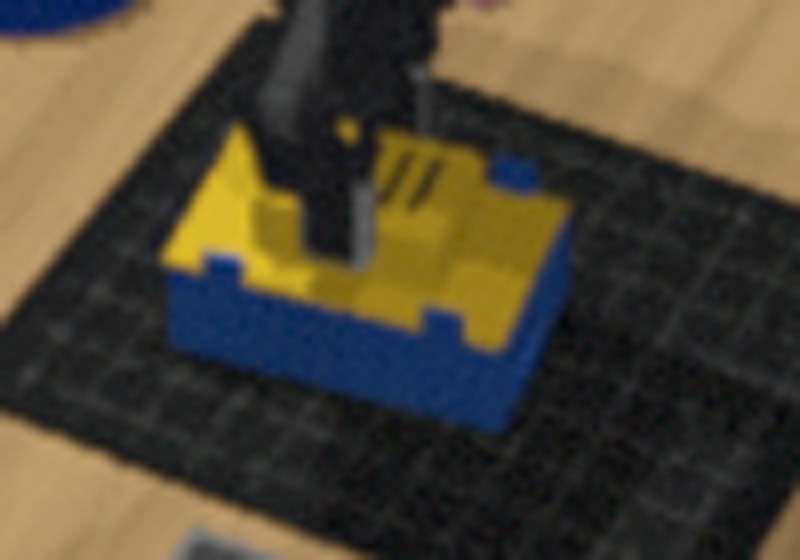

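View pics/t18.png

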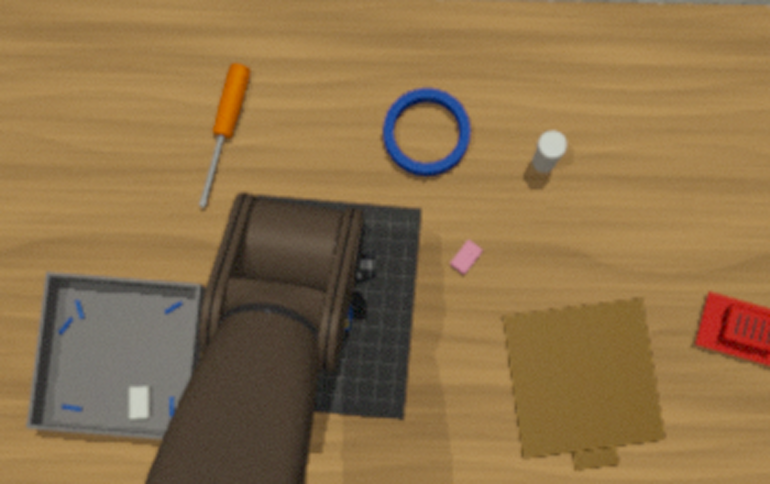

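Far arms (wrist view 118,200 and 405,200) and near arms (side view 222,268; 443,322; 515,172) all show their catches over the flange. The push is steady at about 12 N, the block is in the tray, and the bystanders are where they started. Handing in.

```bash
python3 -c "
from plant import *
print(get_state()['contact_force'],get_state()['time']); print(sign_off())"
```

```text
[-3.75041532e+00  5.82020397e-03  1.18303314e+01] 19.5167
the job is handed in; nothing more can be done
None
```

I completed the job and handed it in after about 19.5 s of robot time; the sign-off reports no verdict. I tipped the case over the tray until the block slid out, then set it level on the mat and let go. I then fitted the yellow cover and pressed it home.

What the last checks showed:
- **Cover and snap arms:** the push dropped after the arms passed the edge, and the cover then stopped firmly. The gripper was within 0.3 mm of the height I calculated for fully home. All four catches are visible over the flange in the wrist and side views. I couldn't measure the arm angles directly.
- **Push:** it stayed at 12–14 N downward over the last half second, with about 3–4 N sideways. The fingers still grip the cover's hood at 120 N.
- **Support block:** it lies on the tray floor.
- **Tape, screwdriver and glue stick:** they look unmoved in the last top view. I compared them by eye, not by measurement.

Two readings were off along the way:
- **Camera mismatch:** the first top and side fits of the case disagreed by about 3.6 mm in y, so I relied on the wrist camera.
- **Cover alignment:** the last wrist views put the cover about 1 mm sideways of the case, which I corrected before pressing.

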